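# Load the hood's sample stage and lock its quarter-turn clamp

### The arm

A 6-joint arm with a two-finger parallel gripper is mounted at the origin on the work surface. World frame = base frame: x ahead of the robot, y to its left, z up, the work surface at z = 0. Lengths are in m, angles in degrees, forces in N, time in s.
With the tool pointing down it reaches from about 0.35 to 0.875 m from the base axis. Payload 4.2 kg.
Tool frame: the origin (TCP) lies between the finger pads; the fingertips stand 14 mm ahead of it and the grasp point (between the pads) lies 5 mm behind it; x points along the fingers, y is the direction in which the jaws open and shut, and the axes are right-handed (so a half turn about x gives the same grasp; the last joint's range is limited). The gripper opens to 87 mm and grips with 3 to 60 N. Pads are 19 mm wide; open, the fingers measure 117 mm over their backs; the gripper's body (75 mm by 190 mm) begins 51 mm behind the grasp point.
Start: joints at [14.817, 22.042, 0.453, 0, -68.411, -14.817], TCP at [0.625, 0, 0.237] pointing down, gripper open.
Joint ranges: [-179.83, 179.83], [-69.29, 118.12], [-61.27, 80.66], [-181.25, 117.63], [-171.15, -9.14], [-177.46, 177.46]. Speed limits (degrees/s): [159.86, 159.86, 180, 180, 180, 180].

### API

Orientations are given as a 3x3 rotation matrix whose columns are the frame's x, y, z axes.
In Python, from station import r, imaging, job gives the robot as it stands. The module is installed in compiled form; this text tells all that it offers.
- The arm moves only by the tool apply_moves, never from a script. Its arguments are lists of equal length, an entry for each row: "xyz": the shift along the tool's x, y, z in m, a list of three; "twist": the turn about the tool's x in degrees; "claw": the opening, from 0 (shut) to 1 (fully open). A call has 1 to 12 rows; each row shifts and turns the pose as measured when the row begins, along the tool's axes as they then stand; what a row does not reach is not made up. A row lasts 1/10 s, in which the tool goes at most 50 mm and 8.59 degrees, less where a joint would pass 70% of its speed; a pose out of reach is approached as far as the arm can. A call is refused whole if a number of a shift passes 0.05 or a number of a turn 8.59, either way. A call with a gripper value outside its range is refused whole. The fingers move at their own pace and stop on an object; the grip force is fixed at half the most. Time passes only in rows, so rows that do not move let the fingers close. It gives the time, the measured TCP pose, the force and the opening at its end, in the units of the state.
- r.sense(): the state, without advancing time (a new reading comes with each control period).
- imaging.capture(name): name is "scene" or "side" or "wrist"; returns a dict with "pixels" (480x640x3 uint8, red, green, blue), "mtx" (3x3 intrinsics, pixels), "view" (4x4, takes a point from world to camera coordinates). Camera axes: x right, y down, z forward; pixel columns grow to the right and rows downward; lengths in m; the calibration is good to about 2 mm. A picture is of the moment at which its call begins. There is no depth.
- job.finish_job(): hands the job in, once; it reports no verdict.
Trained networks look in a picture, given as the dict that the camera call returned (one of the last four; its "shot" number tells which), for a name from the list of things; names that differ only in an ending like _2 or _b are one class to them, and where a whole thing is asked for, a point or a joint stands for the part that bears it (a point fixed in the world has none). Each returns a list of dicts, best first, with "p" (0 to 1); they miss things now and then, are a little off and sometimes report something else, mostly with a low value. They report only what shows in the picture. A call takes as long as a camera call. They do not tell look-alikes from the thing itself.
- imaging.regions_of(query, picture): "mask" (480x640 bool, what is visible of it) and "centre" ([column, row] in pixels, amid what is visible of it).
The state is a dict: "time_s": time; "joints": joint angles; "joint_velocities": joint speeds; "effort": joint torques, N m; "tcp_pos": TCP position; "ee_rot": TCP orientation; "wrist_force": force on the tool from outside, world axes, zero at the start; "moment": the same for the moment, N m; "gripper_width": opening from 0.0 (shut) to 1.0 (fully open).
Only numpy, scipy, OpenCV 4.12 (cv2) and the standard library are available. Lean on these libraries where they do the work, as an engineer would, in place of code of your own. Each camera call takes 0.05 s, during which the arm holds its last target.

### The job

Set the white sample carrier down gently (do not drop it), flat on the metal stage plate between its four corner stops, and let go. Then turn the wing handle a quarter turn anticlockwise (seen from above), so that its clamp bar swings over the carrier and drops fully home into its locked notch. Do not disturb the other things on the bench.

Things in the scene. Friction and masses are not known exactly. Their poses are not given: they have to be found in the camera images.
- carrier: the loose sample carrier: a white ceramic oblong tray, 60 mm (own x) x 100 mm (own y) x 34 mm high, straight-sided, with a dark disc specimen lying in it below the rim; 0.2 to 0.4 kg. Origin at the centre of its underside, z up. It starts upright on the bench to the left or the right of the stage. Either way round is right in the nest.
- stage: the fixed sample stage: an aluminium plate 260 mm (own x) x 150 mm (own y), 15 mm thick, with the carrier nest towards its +x end and the clamp hub (dark cylinder, 68 mm across, with a steel cam track on top, 42 mm above the bench) on its -x end, 140 mm from the nest centre. Origin at the centre of its underside, on the bench; z up.
- nest (a point): centre of the nest, on the plate's top face (15 mm above the bench), axes as the stage's. Four steel corner stops, 8 mm high, leave a pocket 68 mm (x) x 108 mm (y): the carrier's long side goes along y with 4 mm to spare all round. Each stop is an L whose legs reach 15 mm in from the pocket's corner, so the middles of all four sides are open.
- wing (a joint): turn of the clamp, rad, anticlockwise from above. 0: unlocked, bar and wing along the stage's -y; 1.571 (end stop): locked, bar along the stage's +x over the nest. Starts at 0 to 0.35. Friction 0.1 Nm; it stays where left up to about 1.3; beyond, a spring (0.2 Nm) snaps it round and 5 mm down into the notch. A tight grip keeps it from dropping: let go past 1.35.
- bar_tip (a point): tip of the steel clamp bar, at its underside, 160 mm from the hub axis. The bar (20 mm wide, 12 mm thick) turns with the wing, below it: its top is 27 mm under the wing's centre; it reaches 30 mm past the axis on the other side. Its underside, 56 mm above the bench unlocked, passes about 6 mm over a seated carrier; about 2 mm when locked.
- grip (a point): centre of the wing handle, on the vertical hub axis, 95 mm above the bench unlocked (90 locked); turns with the clamp, own x along wing and bar. The wing is aluminium, 104 mm long (x), 14 mm thick (y), 30 mm high, centred here.
- dish: bystander, loose: clear glass crystallising dish, 120 mm across, 50 mm high; origin at the centre of its underside
- tape: bystander, loose: roll of grey tape lying flat, 110 mm across, 48 mm high; origin at the centre of its underside
- spatula: bystander, loose: spatula with wooden handle lying flat, 190 mm long (origin near its middle)
- beaker: bystander, loose: clear glass beaker, 84 mm across, 100 mm high; origin at the centre of its underside
- reagent: bystander, loose: small amber bottle with black cap, 70 mm across, 135 mm high; origin at the centre of its underside
- glovebox: bystander, loose: cardboard box, 120 x 220 x 70 mm high; origin at the centre of its underside
- jar: bystander, loose: glass jar with white lid, 60 mm across, 75 mm high; origin at the centre of its underside
There are look-alikes about, which are no part of the job. Of the things like the carrier, leave any that is orange or yellow; of the rest the larger one is meant.

How it is judged:
By the outcome, as a careful person would: the job done as asked, in the order asked, and still so for the second after the job is handed in, with the robot touching nothing.
It also fails if it takes over 48 s, if anything falls off the work surface, if the arm or the gripper's body presses on something with over 40 N, if the wrist force passes 120 N, or if a joint passes its speed limit or range.

## Working session

There is one attempt and no reset: what is moved stays moved. The work goes in short steps, Python scripts to look and compute and a tool call to move; the robot and the scene stay as the last step left them, time stands still between calls to the robot, and variables do not carry over. Pictures are saved under pics/ and viewed, and the job is handed in when it is done.

Besides the shell and the picture viewer there is one more tool, called after "Request:" by a JSON object that holds its "name" and its "arguments", one argument or row to a line. apply_moves: Moves the arm, as the interface text tells. Its arguments: {"type":"object","properties":{"xyz":{"type":"array","items":{"type":"array","items":{"type":"number"}}},"twist":{"type":"array","items":{"type":"number"}},"claw":{"type":"array","items":{"type":"number"}}},"required":["xyz","twist","claw"]}

```bash
mkdir -p pics
python3 - <<'E'
from station import r, imaging, job
import cv2,pickle
s=r.sense(); print(s['time_s'],s['tcp_pos'],s['ee_rot'],s['gripper_width'])
for n in ['scene','side','wrist']:
    p=imaging.capture(n); pickle.dump(p,open(f'pics/{n}0.pkl','wb'))
    cv2.imwrite(f'pics/{n}0.png',p['pixels'][:,:,::-1])
    print(n,p['mtx'],p['view'])
    if n!='wrist':
      for q in ['carrier','stage','wing']:
        for d in imaging.regions_of(q,p): print(q,d['p'],d['centre'],d['mask'].sum())
E
```

```text
0.0 [6.24417909e-01 2.49682143e-05 2.35429994e-01] [[-2.22239012e-03 -9.99997517e-01  1.61560971e-04]
 [-9.35833473e-05  1.61769349e-04  9.99999983e-01]
 [-9.99997526e-01  2.22237496e-03 -9.39426296e-05]] 0.9981091014278068
scene [[543.04596721   0.         319.72414476]
 [  0.         543.04596721 243.67928283]
 [  0.           0.           1.        ]] [[ 0.35530458  0.93472828 -0.00645715 -0.2567727 ]
 [ 0.77324145 -0.29778835 -0.55983905 -0.33787076]
 [-0.52522026  0.19392044 -0.82857622  1.58716341]
 [ 0.          0.          0.          1.        ]]
carrier 0.91 [153.7, 298.6] 1406
carrier 0.79 [109.9, 365.4] 1680
carrier 0.72 [214.4, 283.1] 699
carrier 0.6 [170.1, 248.4] 629
stage 0.78 [293.9, 298.4] 6634
stage 0.59 [164.5, 376.9] 1861
wing 0.83 [319.3, 300.2] 992
side [[471.68427322   0.         328.65333566]
 [  0.         471.68427322 248.42929545]
 [  0.           0.           1.        ]] [[-0.98385273 -0.1782396  -0.0162618   0.56542495]
 [-0.08539479  0.54732344 -0.83255317  0.08822589]
 [ 0.15729441 -0.81772104 -0.5537064   1.21280374]
 [ 0.          0.          0.          1.        ]]
carrier 0.87 [414.4, 220.7] 413
carrier 0.84 [371.4, 203.0] 509
carrier 0.83 [362.0, 225.0] 394
carrier 0.81 [343.0, 186.9] 469
wing 0.68 [294.5, 243.2] 485
wing 0.54 [248.8, 334.2] 1735
wrist [[422.10226461   0.         325.8056212 ]
 [  0.         422.10226461 245.47640381]
 [  0.           0.           1.        ]] [[-9.99999694e-01 -4.49967247e-04  6.39388097e-04  6.23624986e-01]
 [-2.76750647e-04  9.68559050e-01  2.48783621e-01 -3.07507438e-02]
 [-7.31229609e-04  2.48783368e-01 -9.68558878e-01  3.88071420e-01]
 [ 0.00000000e+00  0.00000000e+00  0.00000000e+00  1.00000000e+00]]
```

View pics/scene0.png

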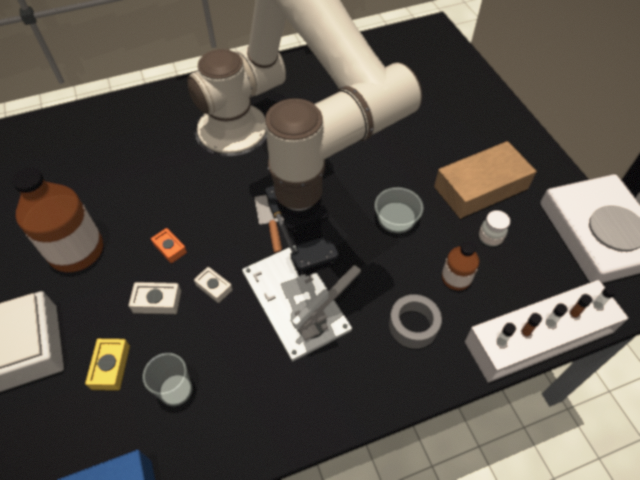

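View pics/side0.png

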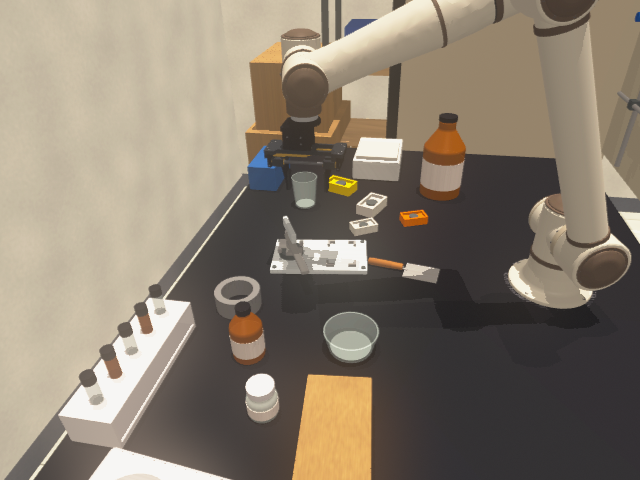

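View pics/wrist0.png

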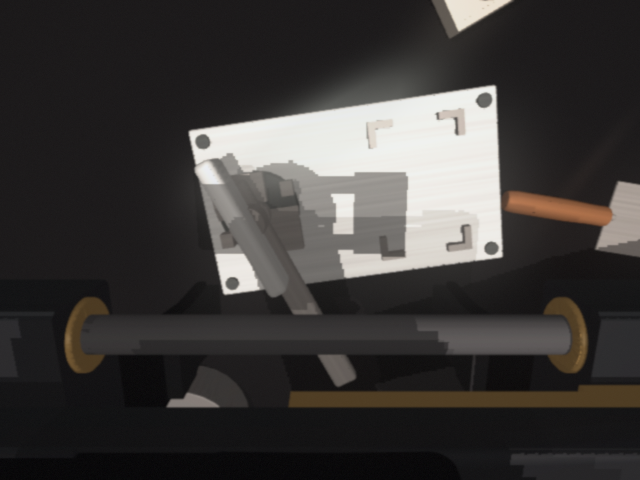

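```bash
cat > h.py <<'E'
import numpy as np,cv2,pickle
def bp(p,uv,z):
    K,V=p['mtx'],p['view'];R,t=V[:3,:3],V[:3,3];C=-R.T@t
    d=R.T@np.linalg.solve(K,[uv[0],uv[1],1.]);return C+d*(z-C[2])/d[2]
def proj(p,X):
    X=np.atleast_2d(X);c=X@p['view'][:3,:3].T+p['view'][:3,3];q=c@p['mtx'].T;return q[:,:2]/q[:,2:]
E
python3 - <<'E'
from h import *
w=pickle.load(open('pics/wrist0.pkl','rb'));s=pickle.load(open('pics/scene0.pkl','rb'));d=pickle.load(open('pics/side0.pkl','rb'))
c=np.array([bp(w,q,.015) for q in [(190,131),(496,86),(502,258),(224,294)]]);print(c.round(4),c.mean(0))
for q in [(371,123),(463,110),(469,250),(381,258)]: print(bp(w,q,.023).round(4))
for n,p,b in [('scene',s,(85,215,130,130)),('side',d,(330,170,110,80))]:
    x,y,W,H=b;cv2.imwrite(f'pics/{n}c.png',cv2.resize(p['pixels'][y:y+H,x:x+W,::-1],None,fx=6,fy=6,interpolation=cv2.INTER_CUBIC)[:600])
print(bp(s,(154,296),.034),bp(s,(214,282),.034),bp(s,(166,350),.1),bp(s,(175,395),0))
E
```

```text
[[ 0.738  -0.0714  0.015 ]
 [ 0.484  -0.1071  0.015 ]
 [ 0.4637  0.0398  0.015 ]
 [ 0.718   0.0746  0.015 ]] [ 0.60091722 -0.01604179  0.015     ]
[ 0.5866 -0.0777  0.023 ]
[ 0.512  -0.0879  0.023 ]
[0.4971 0.0301 0.023 ]
[0.5746 0.0375 0.023 ]
[ 0.49376747 -0.31699924  0.034     ] [ 0.50711293 -0.17979663  0.034     ] [ 0.66714541 -0.30947828  0.1       ] [ 0.72345916 -0.32643316  0.        ]
```

View pics/scenec.png

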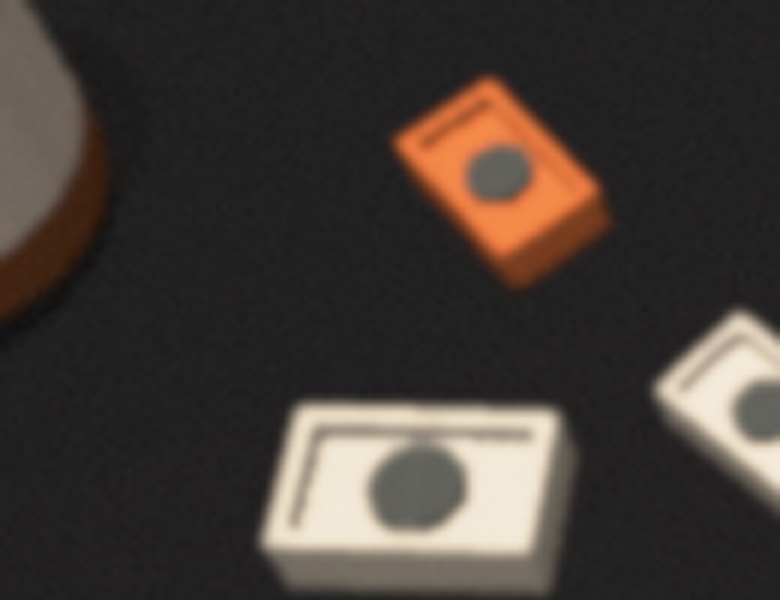

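Run:
```python
from h import *
s=pickle.load(open('pics/scene0.pkl','rb'));w=pickle.load(open('pics/wrist0.pkl','rb'))
c=np.array([bp(s,(x/6+85,y/6+215),.034) for x,y in [(298,403),(560,410),(530,553),(262,545)]]);print(c.round(4),c.mean(0))
e=c[1]-c[0]+c[2]-c[3];f=c[3]-c[0]+c[2]-c[1]
print(np.linalg.norm(e)/2,np.degrees(np.arctan2(e[1],e[0])),np.linalg.norm(f)/2,np.degrees(np.arctan2(f[1],f[0])))
print(bp(w,(208,165),.11),bp(w,(278,285),.11),bp(w,(345,378),.062))
print('beaker',[bp(s,q,0).round(3) for q in [(175,390),(160,390)]])
```

```text
[[ 0.4415 -0.3518  0.034 ]
 [ 0.4809 -0.2578  0.034 ]
 [ 0.5378 -0.2819  0.034 ]
 [ 0.4983 -0.3754  0.034 ]] [ 0.4896029  -0.31672118  0.034     ]
0.10171686318865664 67.16188789364953 0.06159545900172761 -22.706933473678752
[ 0.69873096 -0.04921312  0.11      ] [0.65640262 0.0316127  0.11      ] [0.60720553 0.13289953 0.062     ]
beaker [array([ 0.713, -0.324,  0.   ]), array([ 0.701, -0.354,  0.   ])]
```

Request:
{"name": "apply_moves", "arguments": {
  "xyz": [
    [0, 0.0168, -0.0396],
    [0, 0.0168, -0.0396],
    [0, 0.0168, -0.0396],
    [0, 0.0168, -0.0396],
    [0, 0.0168, -0.0396],
    [0, 0.0168, -0.0396],
    [0, 0.0168, -0.0396],
    [0, 0.0168, -0.0396],
    [0, 0, 0],
    [0, 0, 0],
    [0, 0, 0],
    [0, 0, 0]
  ],
  "twist": [0, 0, 0, 0, 0, 0, 0, 0, 7.6, 7.6, 7.6, 0],
  "claw": [1, 1, 1, 1, 1, 1, 1, 1, 1, 1, 1, 1]
}}

```text
time_s: 1.65
tcp_pos: [0.486, -0.3295, 0.2366]
ee_rot: [[0.003, -0.917, 0.4], [-0.001, 0.4, 0.917], [-1.0, -0.003, 0.0]]
wrist_force: [0.0, 0.1, -0.1]
gripper_width: 1.001
```

Run:
```python
from station import r, imaging
import cv2,pickle
s=r.sense(); print(s['time_s'],s['tcp_pos'],s['ee_rot'],s['joints'],s['wrist_force'])
p=imaging.capture('wrist'); pickle.dump(p,open('pics/wrist1.pkl','wb'));cv2.imwrite('pics/wrist1.png',p['pixels'][:,:,::-1])
```

```text
1.65 [ 0.48595617 -0.32948274  0.23663512] [[ 2.82291310e-03 -9.16682472e-01  3.99606402e-01]
 [-1.00307947e-03  3.99605197e-01  9.16686795e-01]
 [-9.99995512e-01 -2.98856414e-03  2.08545377e-04]] [-1.83419991e+01  1.82747728e+01 -5.18531939e+00  3.98884158e-03
 -6.63682980e+01 -5.21318787e+00] [ 0.01461966  0.1074622  -0.13130067]
```

View pics/wrist1.png

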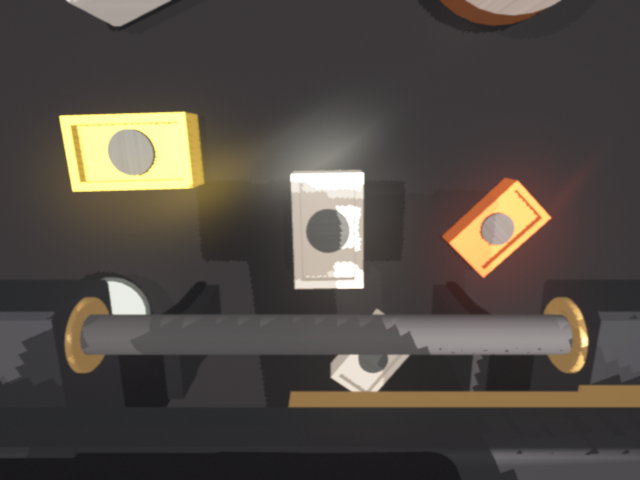

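Run:
```python
from h import *
w=pickle.load(open('pics/wrist1.pkl','rb'))
cv2.imwrite('pics/w1c.png',cv2.resize(w['pixels'][155:305,265:390,::-1],None,fx=4,fy=4,interpolation=cv2.INTER_CUBIC))
a=np.radians(67.2)
for C in [(.4896,-.3167)]:
  for z in (0,.034):
    P=[(C[0]+u*.05*np.cos(a)+v*.03*np.sin(a),C[1]+u*.05*np.sin(a)-v*.03*np.cos(a),z) for u,v in [(-1,-1),(-1,1),(1,1),(1,-1)]]
    print(z,proj(w,P).round(1).tolist())
```

```text
0 [[359.5, 171.4], [292.6, 172.2], [296.0, 278.0], [358.7, 277.3]]
0.034 [[362.6, 174.7], [289.4, 175.6], [293.3, 290.5], [361.6, 289.7]]
```

View pics/w1c.png

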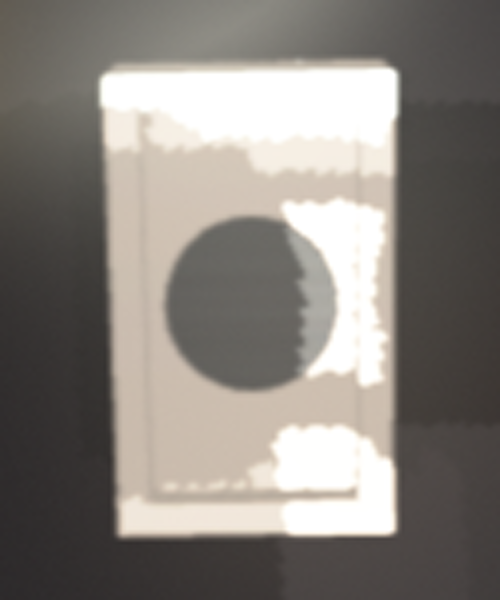

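Run:
```python
from h import *
w=pickle.load(open('pics/wrist1.pkl','rb'))
c=np.array([bp(w,(x/4+265-.4,y/4+155-.4),.034) for x,y in [(101,71),(398,68),(396,535),(117,536)]]);print(c.round(4),c.mean(0))
e=c[2]-c[1]+c[3]-c[0];f=c[1]-c[0]+c[2]-c[3]
print(np.linalg.norm(e)/2,np.degrees(np.arctan2(e[1],e[0])),np.linalg.norm(f)/2,np.degrees(np.arctan2(f[1],f[0])))
T=np.array([.4860,-.3295]);a=np.radians(156.45);y=np.array([np.cos(a),np.sin(a)]);z=np.array([np.sin(a),-np.cos(a)])
d=c.mean(0)[:2]-T;print(d@y,d@z)
```

```text
[[ 0.4964 -0.3766  0.034 ]
 [ 0.4405 -0.353   0.034 ]
 [ 0.4792 -0.2595  0.034 ]
 [ 0.5354 -0.2836  0.034 ]] [ 0.48789417 -0.31816737  0.034     ]
0.10103941792576826 67.38559170264969 0.06096816752999109 156.90180073789972
0.002791537016490368 0.011145566780042896
```

Request:
{"name": "apply_moves", "arguments": {
  "xyz": [
    [0, 0.0025, 0.011],
    [0.04, 0, 0],
    [0.04, 0, 0],
    [0.04, 0, 0],
    [0.04, 0, 0],
    [0.03, 0, 0],
    [0.015, 0, 0],
    [0.008, 0, 0],
    [0, 0, 0]
  ],
  "twist": [-0.6, 0, 0, 0, 0, 0, 0, 0, 0],
  "claw": [1, 1, 1, 1, 1, 1, 1, 1, 1]
}}

```text
time_s: 2.6
tcp_pos: [0.4955, -0.3125, 0.0205]
ee_rot: [[0.013, -0.933, 0.36], [-0.005, 0.36, 0.933], [-1.0, -0.013, 0.0]]
wrist_force: [-0.4, -0.0, 0.1]
gripper_width: 0.999
```

Request:
{"name": "apply_moves", "arguments": {
  "xyz": [
    [0, 0.0024, -0.0037],
    [0, 0.0023, -0.0037],
    [0, 0, 0]
  ],
  "twist": [1, 0.9, 0],
  "claw": [1, 1, 1]
}}

```text
time_s: 2.9
tcp_pos: [0.49, -0.318, 0.0233]
ee_rot: [[0.017, -0.92, 0.391], [-0.007, 0.391, 0.92], [-1.0, -0.019, 0.001]]
wrist_force: [0.0, 0.3, 0.4]
gripper_width: 0.997
```

Request:
{"name": "apply_moves", "arguments": {
  "xyz": [
    [-0.03, 0, 0],
    [-0.03, 0, 0],
    [-0.03, 0, 0],
    [0, 0, 0]
  ],
  "twist": [0, 0, 0, 0],
  "claw": [1, 1, 1, 1]
}}

```text
time_s: 3.3
tcp_pos: [0.4887, -0.3188, 0.1196]
ee_rot: [[0.022, -0.92, 0.392], [-0.009, 0.392, 0.92], [-1.0, -0.023, 0.0]]
wrist_force: [0.3, 0.5, 1.0]
gripper_width: 0.999
```

Run:
```python
from station import r
s=r.sense(); print(s['tcp_pos'],s['ee_rot'].round(4),s['joints'],s['joint_velocities'])
```

```text
[ 0.48866627 -0.31876748  0.1196046 ] [[ 2.170e-02 -9.199e-01  3.916e-01]
 [-8.800e-03  3.915e-01  9.201e-01]
 [-9.997e-01 -2.340e-02  4.000e-04]] [-17.16101838  23.66884127 -15.48463496   0.15234304 -49.50839795
  -5.99375153] [-0.22565008  1.26305522 -2.71245586 -1.94371491  0.41957191 -0.00283558]
```

Request:
{"name": "apply_moves", "arguments": {
  "xyz": [
    [0, 0, 0],
    [0, 0, 0],
    [0, 0, 0],
    [0, 0, 0],
    [0, 0, 0]
  ],
  "twist": [0, 0, 0, 0, 0],
  "claw": [1, 1, 1, 1, 1]
}}

```text
time_s: 3.8
tcp_pos: [0.4874, -0.3186, 0.1191]
ee_rot: [[0.021, -0.919, 0.393], [-0.008, 0.393, 0.92], [-1.0, -0.023, 0.001]]
wrist_force: [-0.1, 1.3, 0.4]
gripper_width: 0.999
```

```bash
cat > st.py <<'E'
from station import r
s=r.sense(); print(s['time_s'],s['tcp_pos'].round(4),s['ee_rot'].round(4),s['joints'].round(3),s['joint_velocities'].round(3),s['effort'].round(2))
E
python3 st.py
```

```text
3.8 [ 0.4874 -0.3186  0.1191] [[ 0.0212 -0.9194  0.3929]
 [-0.0079  0.3928  0.9196]
 [-0.9997 -0.0226  0.0011]] [-17.206  23.63  -15.622   0.094 -49.453  -5.987] [-0.005  0.516 -0.401  0.079 -0.019  0.037] [-1.000e-02 -3.756e+01  1.574e+01  3.530e+00  8.000e-02  0.000e+00]
```

Request:
{"name": "apply_moves", "arguments": {
  "xyz": [
    [0.04, 0, 0],
    [0, 0, 0],
    [0, 0, 0]
  ],
  "twist": [0, 0, 0],
  "claw": [1, 1, 1]
}}

```text
time_s: 4.1
tcp_pos: [0.489, -0.3194, 0.0785]
ee_rot: [[0.021, -0.92, 0.392], [-0.009, 0.392, 0.92], [-1.0, -0.023, 0.0]]
wrist_force: [1.1, 0.1, 1.7]
gripper_width: 0.998
```

```bash
python3 st.py
```

```text
4.1 [ 0.489  -0.3194  0.0785] [[ 2.120e-02 -9.198e-01  3.919e-01]
 [-8.800e-03  3.918e-01  9.200e-01]
 [-9.997e-01 -2.300e-02  2.000e-04]] [-17.207  26.625 -17.76    0.176 -44.305  -5.992] [ 0.015  2.291 -2.702 -1.875 -0.716 -0.097] [-1.200e-01 -3.725e+01  1.338e+01  2.980e+00  1.000e-02 -0.000e+00]
```

Request:
{"name": "apply_moves", "arguments": {
  "xyz": [
    [-0.04, 0, 0],
    [0, 0, 0],
    [0, 0, 0]
  ],
  "twist": [0, 0, 0],
  "claw": [1, 1, 1]
}}

```text
time_s: 4.4
tcp_pos: [0.4888, -0.3195, 0.122]
ee_rot: [[0.022, -0.92, 0.391], [-0.01, 0.391, 0.92], [-1.0, -0.024, -0.001]]
wrist_force: [-0.7, -0.1, -1.6]
gripper_width: 1.002
```

```bash
python3 st.py
```

```text
4.4 [ 0.4888 -0.3195  0.122 ] [[ 2.160e-02 -9.200e-01  3.913e-01]
 [-9.800e-03  3.912e-01  9.203e-01]
 [-9.997e-01 -2.370e-02 -6.000e-04]] [-17.197  23.542 -15.303   0.224 -49.805  -5.981] [ 0.032 -3.052  3.978  2.296 -0.438  0.149] [ 8.000e-02 -3.818e+01  1.659e+01  3.730e+00  1.400e-01  1.000e-02]
```

Request:
{"name": "apply_moves", "arguments": {
  "xyz": [
    [0, 0.03, 0],
    [0, 0.03, 0],
    [0, 0.03, 0],
    [0, 0, 0],
    [0, 0, 0]
  ],
  "twist": [0, 0, 0, 0, 0],
  "claw": [1, 1, 1, 1, 1]
}}

```text
time_s: 4.9
tcp_pos: [0.4058, -0.2844, 0.1237]
ee_rot: [[0.03, -0.92, 0.39], [-0.014, 0.39, 0.921], [-0.999, -0.033, -0.001]]
wrist_force: [0.6, -0.0, -0.9]
gripper_width: 0.999
```

```bash
python3 st.py
```

```text
4.9 [ 0.4058 -0.2844  0.1237] [[ 0.03   -0.9204  0.3899]
 [-0.014   0.3897  0.9209]
 [-0.9995 -0.0331 -0.0012]] [-16.03   15.561 -27.809   0.424 -44.754  -7.214] [-0.035 -1.741 -2.063 -0.784 -0.914 -0.072] [ -0.11 -29.41  14.06   3.16   0.03  -0.  ]
```

Request:
{"name": "apply_moves", "arguments": {
  "xyz": [
    [0, -0.03, 0],
    [0, -0.03, 0],
    [0, -0.03, 0],
    [0, 0, 0],
    [0, 0, 0]
  ],
  "twist": [0, 0, 0, 0, 0],
  "claw": [1, 1, 1, 1, 1]
}}

```text
time_s: 5.4
tcp_pos: [0.4946, -0.3222, 0.1286]
ee_rot: [[0.034, -0.921, 0.389], [-0.016, 0.389, 0.921], [-0.999, -0.038, -0.002]]
wrist_force: [0.4, 0.2, 0.1]
gripper_width: 1.002
```

```bash
python3 st.py
```

```text
5.4 [ 0.4946 -0.3222  0.1286] [[ 0.034  -0.9205  0.3892]
 [-0.0163  0.3889  0.9211]
 [-0.9993 -0.0377 -0.0018]] [-17.216  23.317 -14.645   0.411 -49.902  -5.947] [-0.085  1.612  2.964  0.79   0.477 -0.013] [ 8.000e-02 -3.734e+01  1.657e+01  3.700e+00  1.500e-01  1.000e-02]
```

Request:
{"name": "apply_moves", "arguments": {
  "xyz": [
    [0, 0.05, 0],
    [0, 0, 0],
    [0, 0, 0]
  ],
  "twist": [0, 0, 0],
  "claw": [1, 1, 1]
}}

```text
time_s: 5.7
tcp_pos: [0.4424, -0.3006, 0.1228]
ee_rot: [[0.024, -0.921, 0.39], [-0.013, 0.39, 0.921], [-1.0, -0.027, -0.002]]
wrist_force: [-0.4, -0.4, -0.2]
gripper_width: 1.006
```

```bash
python3 st.py
```

```text
5.7 [ 0.4424 -0.3006  0.1228] [[ 0.0239 -0.9206  0.3898]
 [-0.0127  0.3896  0.9209]
 [-0.9996 -0.0269 -0.0024]] [-16.64   19.197 -22.359   0.416 -46.925  -6.582] [-0.185 -2.164 -7.397 -2.546 -2.481 -0.183] [ -0.2  -32.27  13.97   3.15  -0.    -0.  ]
```

Request:
{"name": "apply_moves", "arguments": {
  "xyz": [
    [0, -0.05, 0],
    [0, 0, 0],
    [0, 0, 0]
  ],
  "twist": [0, 0, 0],
  "claw": [1, 1, 1]
}}

```text
time_s: 6.0
tcp_pos: [0.4835, -0.3183, 0.1211]
ee_rot: [[0.013, -0.92, 0.391], [-0.008, 0.391, 0.92], [-1.0, -0.015, -0.002]]
wrist_force: [0.3, 0.1, -0.5]
gripper_width: 1.0
```

```bash
python3 st.py
```

```text
6.0 [ 0.4835 -0.3183  0.1211] [[ 0.0133 -0.9203  0.391 ]
 [-0.0079  0.3909  0.9204]
 [-0.9999 -0.0153 -0.002 ]] [-17.23   23.365 -15.762   0.267 -50.011  -5.954] [0.097 1.953 4.921 2.153 1.946 0.146] [  0.11 -37.26  16.16   3.62   0.07   0.  ]
```

Request:
{"name": "apply_moves", "arguments": {
  "xyz": [
    [-0.05, 0, 0],
    [0.05, 0, 0],
    [-0.05, 0, 0],
    [0.05, 0, 0],
    [0, 0, 0],
    [0, 0, 0]
  ],
  "twist": [0, 0, 0, 0, 0, 0],
  "claw": [1, 1, 1, 1, 1, 1]
}}

```text
time_s: 6.6
tcp_pos: [0.4841, -0.3186, 0.126]
ee_rot: [[-0.004, -0.921, 0.389], [-0.004, 0.389, 0.921], [-1.0, 0.002, -0.005]]
wrist_force: [1.6, -0.2, 1.0]
gripper_width: 1.003
```

```bash
python3 st.py
```

```text
6.6 [ 0.4841 -0.3186  0.126 ] [[-0.0035 -0.9211  0.3893]
 [-0.0035  0.3893  0.9211]
 [-1.      0.0019 -0.0046]] [-17.209  23.509 -14.701   0.32  -51.924  -5.899] [ 0.08   2.053 -3.225 -2.575 -0.832 -0.04 ] [ -0.1  -35.21  14.53   3.26  -0.06  -0.  ]
```

Request:
{"name": "apply_moves", "arguments": {
  "xyz": [
    [0, -0.0037, 0.0025],
    [0.04, 0, 0],
    [0, 0, 0],
    [0, 0, 0],
    [0.04, 0, 0],
    [0, 0, 0],
    [0, 0, 0],
    [0.02, 0, 0],
    [0, 0, 0],
    [0, 0, 0]
  ],
  "twist": [0, 0, 0, 0, 0, 0, 0, 0, 0, 0],
  "claw": [1, 1, 1, 1, 1, 1, 1, 1, 1, 1]
}}

```text
time_s: 7.6
tcp_pos: [0.5037, -0.3242, 0.0507]
ee_rot: [[0.036, -0.923, 0.384], [-0.022, 0.383, 0.923], [-0.999, -0.041, -0.007]]
wrist_force: [-0.5, -0.3, 0.8]
gripper_width: 1.002
```

```bash
python3 st.py
```

```text
7.6 [ 0.5037 -0.3242  0.0507] [[ 0.0355 -0.9228  0.3836]
 [-0.0218  0.3831  0.9235]
 [-0.9991 -0.0412 -0.0065]] [-16.992  29.481 -18.057   0.93  -40.152  -6.259] [-0.073 -0.638  0.161 -0.416 -0.681  0.055] [-3.000e-02 -3.957e+01  1.336e+01  2.990e+00  8.000e-02  0.000e+00]
```

Request:
{"name": "apply_moves", "arguments": {
  "xyz": [
    [-0.01, 0, 0],
    [-0.01, 0, 0],
    [-0.01, 0, 0],
    [-0.01, 0, 0],
    [-0.01, 0, 0],
    [-0.01, 0, 0]
  ],
  "twist": [0, 0, 0, 0, 0, 0],
  "claw": [1, 1, 1, 1, 1, 1]
}}

```text
time_s: 8.2
tcp_pos: [0.5031, -0.3235, 0.121]
ee_rot: [[0.043, -0.923, 0.383], [-0.025, 0.382, 0.924], [-0.999, -0.049, -0.007]]
wrist_force: [-0.1, -0.3, 0.3]
gripper_width: 0.997
```

```bash
python3 st.py
```

```text
8.2 [ 0.5031 -0.3235  0.121 ] [[ 0.0429 -0.9227  0.383 ]
 [-0.0249  0.3823  0.9237]
 [-0.9988 -0.0492 -0.0065]] [-16.921  24.186 -14.683   0.867 -48.366  -6.152] [  0.19   -8.075   6.173  -0.197 -13.634   0.038] [-2.000e-02 -3.757e+01  1.567e+01  3.550e+00  2.800e-01  0.000e+00]
```

Request:
{"name": "apply_moves", "arguments": {
  "xyz": [
    [0.01, 0, 0],
    [0.01, 0, 0],
    [0.01, 0, 0],
    [0.01, 0, 0],
    [0.01, 0, 0],
    [0.01, 0, 0]
  ],
  "twist": [0, 0, 0, 0, 0, 0],
  "claw": [1, 1, 1, 1, 1, 1]
}}

```text
time_s: 8.8
tcp_pos: [0.5063, -0.3252, 0.0581]
ee_rot: [[0.045, -0.923, 0.383], [-0.025, 0.382, 0.924], [-0.999, -0.051, -0.006]]
wrist_force: [-1.2, 0.4, -0.3]
gripper_width: 0.999
```

```bash
python3 st.py
```

```text
8.8 [ 0.5063 -0.3252  0.0581] [[ 0.0446 -0.9227  0.383 ]
 [-0.0254  0.3822  0.9237]
 [-0.9987 -0.051  -0.0064]] [-16.993  28.913 -17.75    0.996 -40.469  -6.257] [-0.204  9.216 -4.809  0.148 13.348 -0.135] [-0.000e+00 -4.096e+01  1.415e+01  3.120e+00 -3.000e-02  1.000e-02]
```

Request:
{"name": "apply_moves", "arguments": {
  "xyz": [
    [-0.015, 0, 0],
    [-0.015, 0, 0],
    [-0.015, 0, 0],
    [-0.015, 0, 0],
    [0, 0, 0],
    [-0.05, 0, 0],
    [0.05, 0, 0],
    [-0.05, 0, 0],
    [0.05, 0, 0],
    [0, 0, 0],
    [0, 0, 0],
    [0, 0, 0]
  ],
  "twist": [0, 0, 0, 0, 0, 0, 0, 0, 0, 0, 0, 0],
  "claw": [1, 1, 1, 1, 1, 1, 1, 1, 1, 1, 1, 1]
}}

```text
time_s: 10.0
tcp_pos: [0.4978, -0.3214, 0.1079]
ee_rot: [[-0.004, -0.924, 0.383], [-0.009, 0.383, 0.924], [-1.0, -0.0, -0.009]]
wrist_force: [-0.3, -0.8, 0.7]
gripper_width: 1.004
```

```bash
python3 st.py
```

```text
10.0 [ 0.4978 -0.3214  0.1079] [[-3.500e-03 -9.236e-01  3.834e-01]
 [-8.800e-03  3.834e-01  9.236e-01]
 [-1.000e+00 -1.000e-04 -9.500e-03]] [-16.927  25.734 -14.178   0.705 -50.135  -6.069] [ 0.105 -0.822  1.541  1.433  0.602  0.047] [  0.05 -38.43  15.63   3.51   0.06   0.  ]
```

Request:
{"name": "apply_moves", "arguments": {
  "xyz": [
    [0, 0.005, 0],
    [0, 0.005, 0],
    [0, 0, 0],
    [0.01, 0, 0],
    [0.01, 0, 0],
    [0.01, 0, 0],
    [0.01, 0, 0],
    [0.01, 0, 0],
    [0.01, 0, 0],
    [0.008, 0, 0],
    [0.004, 0, 0],
    [0, 0, 0]
  ],
  "twist": [0, 0, 0, 0, 0, 0, 0, 0, 0, 0, 0, 0],
  "claw": [1, 1, 1, 1, 1, 1, 1, 1, 1, 1, 1, 1]
}}

```text
time_s: 11.2
tcp_pos: [0.4885, -0.3184, 0.0329]
ee_rot: [[0.002, -0.924, 0.383], [-0.011, 0.383, 0.924], [-1.0, -0.006, -0.009]]
wrist_force: [0.4, 0.1, 0.5]
gripper_width: 1.003
```

```bash
python3 st.py
```

```text
11.2 [ 0.4885 -0.3184  0.0329] [[ 0.0023 -0.9237  0.3832]
 [-0.011   0.3832  0.9236]
 [-0.9999 -0.0063 -0.0093]] [-16.899  30.449 -19.706   0.886 -39.542  -6.315] [-0.042  0.217  0.199  0.216  0.12  -0.055] [ 1.000e-02 -4.014e+01  1.297e+01  2.910e+00  8.000e-02  0.000e+00]
```

Good. Down 13 mm more and close.

Request:
{"name": "apply_moves", "arguments": {
  "xyz": [
    [0.006, 0, 0],
    [0.005, 0, 0],
    [0.002, 0, 0],
    [0, 0, 0],
    [0, 0, 0],
    [0, 0, 0],
    [0, 0, 0],
    [0, 0, 0],
    [0, 0, 0]
  ],
  "twist": [0, 0, 0, 0, 0, 0, 0, 0, 0],
  "claw": [1, 1, 1, 0, 0, 0, 0, 0, 0]
}}

```text
time_s: 12.1
tcp_pos: [0.49, -0.3191, 0.0204]
ee_rot: [[0.006, -0.924, 0.383], [-0.012, 0.383, 0.924], [-1.0, -0.011, -0.009]]
wrist_force: [0.0, 0.1, -1.2]
gripper_width: 0.686
```

```bash
python3 st.py
```

```text
12.1 [ 0.49   -0.3191  0.0204] [[ 0.0063 -0.9238  0.3828]
 [-0.0125  0.3827  0.9238]
 [-0.9999 -0.0106 -0.0091]] [-16.913  31.516 -20.173   0.945 -37.759  -6.339] [-0.108  0.057 -0.012  0.066  0.165 -0.032] [ 7.000e-02 -4.151e+01  1.276e+01  2.860e+00 -1.000e-02 -1.000e-02]
```

Request:
{"name": "apply_moves", "arguments": {
  "xyz": [
    [-0.005, 0, 0],
    [-0.01, 0, 0],
    [-0.01, 0, 0],
    [-0.01, 0, 0],
    [-0.01, 0, 0],
    [-0.01, 0, 0],
    [-0.01, 0, 0],
    [-0.01, 0, 0],
    [-0.01, 0, 0],
    [-0.005, 0, 0],
    [0, 0, 0],
    [0, 0, 0]
  ],
  "twist": [0, 0, 0, 0, 0, 0, 0, 0, 0, 0, 0, 0],
  "claw": [0, 0, 0, 0, 0, 0, 0, 0, 0, 0, 0, 0]
}}

```text
time_s: 13.3
tcp_pos: [0.4885, -0.3174, 0.1191]
ee_rot: [[0.006, -0.923, 0.384], [-0.012, 0.384, 0.923], [-1.0, -0.01, -0.008]]
wrist_force: [0.5, -0.4, -2.7]
gripper_width: 0.687
```

```bash
python3 st.py
```

```text
13.3 [ 0.4885 -0.3174  0.1191] [[ 0.0061 -0.9234  0.3838]
 [-0.0116  0.3837  0.9234]
 [-0.9999 -0.0101 -0.0084]] [-16.817  23.907 -15.365   0.696 -50.201  -6.192] [ 0.035 -0.144 -0.008 -0.09  -0.083 -0.038] [ 1.000e-02 -3.929e+01  1.667e+01  3.870e+00  6.000e-02  0.000e+00]
```

Request:
{"name": "apply_moves", "arguments": {
  "xyz": [
    [0, 0.003, 0.014],
    [0, 0.0054, 0.025],
    [0, 0.0054, 0.025],
    [0, 0.0054, 0.025],
    [0, 0.0054, 0.025],
    [0, 0.0054, 0.025],
    [0, 0.0054, 0.025],
    [0, 0.0054, 0.025],
    [0, 0.0054, 0.025],
    [0, 0.0054, 0.025],
    [0, 0.005, 0.02],
    [0, 0.003, 0.01]
  ],
  "twist": [0, 0, 0, 0, 0, 0, 0, 0, 0, 0, 0, 0],
  "claw": [0, 0, 0, 0, 0, 0, 0, 0, 0, 0, 0, 0]
}}

```text
time_s: 14.5
tcp_pos: [0.5336, -0.0295, 0.1089]
ee_rot: [[-0.008, -0.923, 0.385], [-0.01, 0.385, 0.923], [-1.0, 0.004, -0.012]]
wrist_force: [-0.3, -0.2, -2.1]
gripper_width: 0.691
```

Request:
{"name": "apply_moves", "arguments": {
  "xyz": [
    [0, 0, 0],
    [0, 0, 0],
    [0, 0, 0],
    [0, 0, 0],
    [0, 0, 0],
    [0, 0, 0],
    [0, 0, 0]
  ],
  "twist": [0, -4, -7, -7, -7, -4, 0],
  "claw": [0, 0, 0, 0, 0, 0, 0]
}}

```text
time_s: 15.2
tcp_pos: [0.5303, -0.0316, 0.1068]
ee_rot: [[-0.015, -0.991, -0.129], [-0.011, -0.129, 0.992], [-1.0, 0.016, -0.009]]
wrist_force: [0.2, -0.3, -2.3]
gripper_width: 0.684
```

```bash
python3 st.py
```

```text
15.2 [ 0.5303 -0.0316  0.1068] [[-0.0148 -0.9915 -0.1294]
 [-0.0111 -0.1292  0.9916]
 [-0.9998  0.0161 -0.0091]] [ 14.336  21.079 -22.277   0.551 -47.622  -7.283] [-0.626 -0.02  -0.263  0.02  -0.115 -0.694] [ 1.400e-01 -3.527e+01  1.542e+01  3.590e+00 -1.000e-02  2.500e-01]
```

Request:
{"name": "apply_moves", "arguments": {
  "xyz": [
    [0, -0.006, 0.0028],
    [0, -0.0065, 0.0028],
    [0, 0, 0],
    [0, 0, 0]
  ],
  "twist": [0, 0, 0, 0],
  "claw": [0, 0, 0, 0]
}}

```text
time_s: 15.6
tcp_pos: [0.5427, -0.025, 0.1062]
ee_rot: [[-0.015, -0.992, -0.124], [-0.011, -0.123, 0.992], [-1.0, 0.017, -0.009]]
wrist_force: [-0.4, -0.3, -2.6]
gripper_width: 0.689
```

```bash
python3 st.py
python3 - <<'E'
from station import r, imaging
import cv2,pickle
for n in ['wrist','side','scene']:
  p=imaging.capture(n); pickle.dump(p,open(f'pics/{n}2.pkl','wb'));cv2.imwrite(f'pics/{n}2.png',p['pixels'][:,:,::-1])
E
```

```text
15.6 [ 0.5427 -0.025   0.1062] [[-0.0154 -0.9922 -0.1236]
 [-0.0113 -0.1235  0.9923]
 [-0.9998  0.0167 -0.0093]] [ 14.694  22.154 -20.584   0.54  -48.283  -7.959] [ 0.145  0.479  0.643  0.175  0.121 -0.343] [ 1.000e-02 -3.641e+01  1.567e+01  3.650e+00 -0.000e+00 -0.000e+00]
```

View pics/wrist2.png

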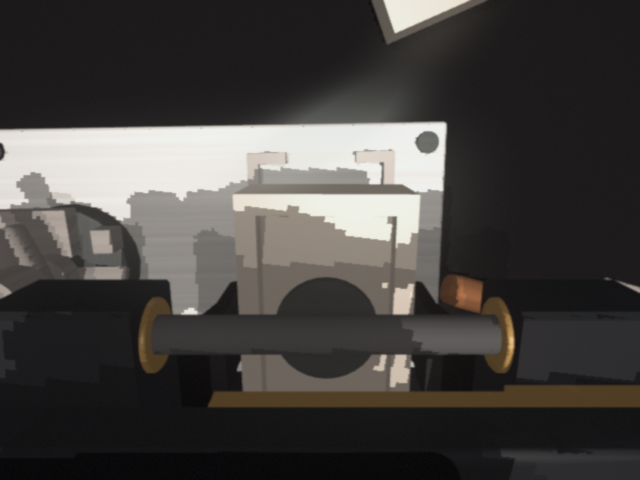

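View pics/side2.png

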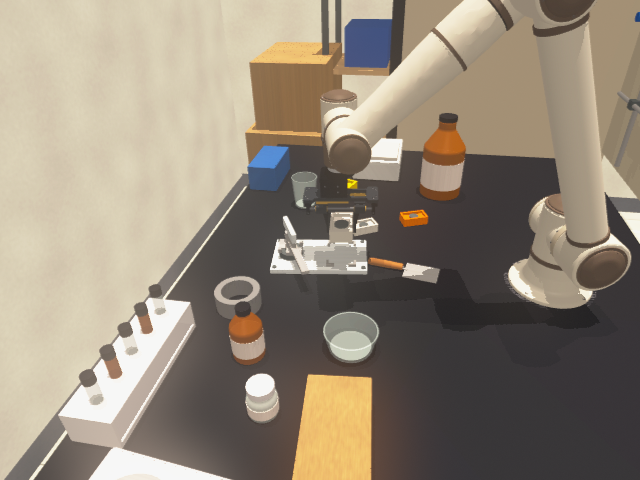

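Run:
```python
from h import *
w=pickle.load(open('pics/wrist2.pkl','rb'))
for q,z in [((0,129),.015),((445,122.5),.015),((441,300),.015),((247,153),.023),((394,151),.023),((236,192),.1198),((415,192),.1198),((245,184),.0858),((411,184),.0858)]: print(q,bp(w,q,z).round(4))
a=np.radians(187.9);ex=np.array([np.cos(a),np.sin(a)]);ey=np.array([-np.sin(a),np.cos(a)])
n=np.array([.5425,-.0243])
print(ex,ey)
for u,v in [(-1,1),(1,1)]:
  P=n+ex*u*.034+ey*v*.054; print(P, proj(w,[*P,.023]))
cv2.imwrite('pics/w2c.png',cv2.resize(w['pixels'][110:230,225:455,::-1],None,fx=3.4,fy=3.4,interpolation=cv2.INTER_CUBIC))
```

```text
(0, 129) [ 0.7231 -0.0744  0.015 ]
(445, 122.5) [ 0.4849 -0.1077  0.015 ]
(441, 300) [ 0.4676 -0.006   0.015 ]
(247, 153) [ 0.5893 -0.0786  0.023 ]
(394, 151) [ 0.5116 -0.0893  0.023 ]
(236, 192) [ 0.5762 -0.0707  0.1198]
(415, 192) [ 0.52   -0.0776  0.1198]
(245, 184) [ 0.579  -0.0695  0.0858]
(411, 184) [ 0.5139 -0.0775  0.0858]
[-0.99050946 -0.13744455] [ 0.13744455 -0.99050946]
[ 0.58359933 -0.0731144 ] [[256.76113466 164.67724489]]
[ 0.51624468 -0.08246063] [[383.41605213 162.81295337]]
```

View pics/w2c.png

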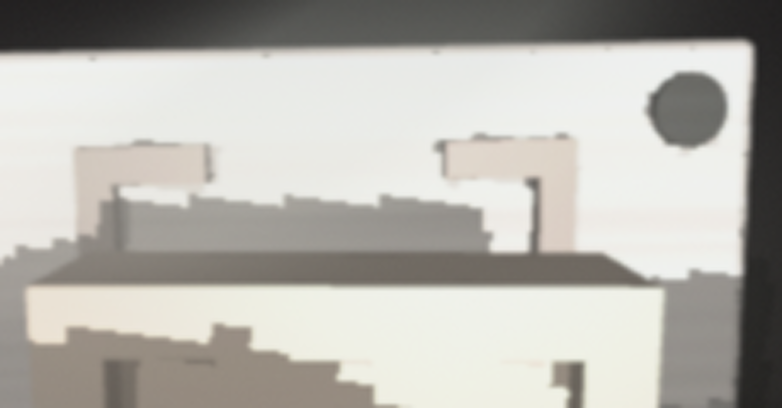

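Request:
{"name": "apply_moves", "arguments": {
  "xyz": [
    [0.005, 0, 0],
    [0.01, 0, 0],
    [0.01, 0, 0],
    [0.01, 0, 0],
    [0.01, 0, 0],
    [0.006, 0, 0],
    [0.003, 0, 0],
    [0, 0, 0],
    [0, 0, 0]
  ],
  "twist": [-0.4, -0.4, 0, 0, 0, 0, 0, 0, 0],
  "claw": [0, 0, 0, 0, 0, 0, 0, 0, 0]
}}

```text
time_s: 16.65
tcp_pos: [0.5404, -0.026, 0.0461]
ee_rot: [[-0.019, -0.99, -0.139], [-0.012, -0.139, 0.99], [-1.0, 0.02, -0.009]]
wrist_force: [-0.7, 0.6, -2.2]
gripper_width: 0.688
```

```bash
python3 st.py
```

```text
16.65 [ 0.5404 -0.026   0.0461] [[-0.0187 -0.9901 -0.1388]
 [-0.0122 -0.1386  0.9903]
 [-0.9998  0.0202 -0.0094]] [ 14.65   26.834 -24.057   0.623 -40.322  -7.155] [0.018 0.201 0.052 0.028 0.048 0.072] [-1.000e-02 -3.800e+01  1.318e+01  3.070e+00 -4.000e-02 -0.000e+00]
```

Request:
{"name": "apply_moves", "arguments": {
  "xyz": [
    [-0.01, 0, 0],
    [-0.02, 0, 0],
    [-0.02, 0, 0],
    [-0.01, 0, 0],
    [0, 0, 0],
    [0, 0.03, 0],
    [0, 0.03, 0],
    [0, 0.03, 0],
    [0, 0, 0],
    [0, 0, 0]
  ],
  "twist": [0, 0, 0, 0, 0, 0, 0, 0, 0, 0],
  "claw": [0, 0, 0, 0, 0, 0, 0, 0, 0, 0]
}}

```text
time_s: 17.65
tcp_pos: [0.4499, -0.0381, 0.1124]
ee_rot: [[-0.014, -0.99, -0.138], [-0.011, -0.138, 0.99], [-1.0, 0.015, -0.009]]
wrist_force: [1.5, 1.3, -2.7]
gripper_width: 0.689
```

```bash
python3 st.py
```

```text
17.65 [ 0.4499 -0.0381  0.1124] [[-0.0137 -0.9903 -0.1383]
 [-0.0107 -0.1381  0.9904]
 [-0.9998  0.0151 -0.0087]] [ 16.137  13.754 -32.644   0.524 -44.529  -8.569] [ 0.075 -1.289 -2.986 -1.236 -1.009 -0.132] [-1.300e-01 -2.796e+01  1.376e+01  3.210e+00 -1.300e-01 -1.000e-02]
```

Request:
{"name": "apply_moves", "arguments": {
  "xyz": [
    [0, -0.03, 0],
    [0, -0.03, 0],
    [0, -0.03, 0],
    [0, 0, 0],
    [0, 0, 0]
  ],
  "twist": [0, 0, 0, 0, 0],
  "claw": [0, 0, 0, 0, 0]
}}

```text
time_s: 18.15
tcp_pos: [0.543, -0.0252, 0.109]
ee_rot: [[-0.016, -0.99, -0.138], [-0.011, -0.138, 0.99], [-1.0, 0.017, -0.008]]
wrist_force: [-0.5, -0.1, -3.0]
gripper_width: 0.689
```

```bash
python3 st.py
```

```text
18.15 [ 0.543  -0.0252  0.109 ] [[-0.0156 -0.9904 -0.1377]
 [-0.0106 -0.1375  0.9904]
 [-0.9998  0.0169 -0.0084]] [ 14.64   21.983 -20.344   0.482 -48.69   -7.052] [-0.113  2.085  2.742  0.777  1.092  0.005] [  0.11 -36.36  16.35   3.81   0.07   0.  ]
```

Request:
{"name": "apply_moves", "arguments": {
  "xyz": [
    [-0.03, 0, 0],
    [0, 0, 0],
    [0.03, 0, 0],
    [0, 0, 0],
    [0, 0, 0],
    [0.03, 0, 0],
    [0, 0, 0],
    [0, 0, 0]
  ],
  "twist": [0, 0, 0, 0, 0, 0, 0, 0],
  "claw": [0, 0, 0, 0, 0, 0, 0, 0]
}}

```text
time_s: 18.95
tcp_pos: [0.5419, -0.0258, 0.0803]
ee_rot: [[-0.015, -0.99, -0.138], [-0.011, -0.138, 0.99], [-1.0, 0.016, -0.009]]
wrist_force: [0.7, -0.6, -1.8]
gripper_width: 0.692
```

```bash
python3 st.py
```

```text
18.95 [ 0.5419 -0.0258  0.0803] [[-0.0148 -0.9903 -0.1385]
 [-0.0111 -0.1383  0.9903]
 [-0.9998  0.0162 -0.0089]] [ 14.629  24.047 -22.234   0.57  -44.702  -7.082] [ 0.023  0.957 -1.638 -1.238 -0.87  -0.016] [-1.200e-01 -3.599e+01  1.360e+01  3.160e+00 -1.100e-01 -1.000e-02]
```

Request:
{"name": "apply_moves", "arguments": {
  "xyz": [
    [0.005, 0, 0],
    [0.01, 0, 0],
    [0.01, 0, 0],
    [0.005, 0, 0],
    [0.002, 0, 0],
    [0, 0, 0]
  ],
  "twist": [0, 0, 0, 0, 0, 0],
  "claw": [0, 0, 0, 0, 0, 0]
}}

```text
time_s: 19.55
tcp_pos: [0.5434, -0.0259, 0.049]
ee_rot: [[-0.01, -0.99, -0.139], [-0.01, -0.139, 0.99], [-1.0, 0.011, -0.009]]
wrist_force: [0.2, 0.5, -2.6]
gripper_width: 0.689
```

```bash
python3 st.py
```

```text
19.55 [ 0.5434 -0.0259  0.049 ] [[-0.0096 -0.9902 -0.1391]
 [-0.0104 -0.139   0.9902]
 [-0.9999  0.011  -0.009 ]] [ 14.602  26.608 -23.879   0.68  -40.2    -7.131] [-0.165  0.125  0.067  0.139 -0.038  0.079] [ 1.000e-02 -3.814e+01  1.346e+01  3.130e+00  2.000e-02 -0.000e+00]
```

Request:
{"name": "apply_moves", "arguments": {
  "xyz": [
    [0.004, 0, 0],
    [0.004, 0, 0],
    [0.002, 0, 0],
    [0.0015, 0, 0],
    [0, 0, 0]
  ],
  "twist": [0, 0, 0, 0, 0],
  "claw": [0, 0, 0, 0, 0]
}}

```text
time_s: 20.05
tcp_pos: [0.5438, -0.0259, 0.0369]
ee_rot: [[-0.009, -0.99, -0.139], [-0.01, -0.139, 0.99], [-1.0, 0.01, -0.009]]
wrist_force: [0.4, -0.7, -1.8]
gripper_width: 0.688
```

```bash
python3 st.py;python3 - <<'E'
from station import r, imaging
import cv2,pickle
p=imaging.capture('wrist'); pickle.dump(p,open('pics/wrist3.pkl','wb'));cv2.imwrite('pics/wrist3.png',p['pixels'][:,:,::-1])
E
```

```text
20.05 [ 0.5438 -0.0259  0.0369] [[-0.0088 -0.9902 -0.1393]
 [-0.0104 -0.1392  0.9902]
 [-0.9999  0.0102 -0.0091]] [ 14.592  27.666 -24.44    0.721 -38.536  -7.152] [-0.079 -0.085  0.127  0.138  0.004 -0.017] [ 1.000e-02 -3.865e+01  1.304e+01  3.030e+00  2.000e-02 -0.000e+00]
```

View pics/wrist3.png

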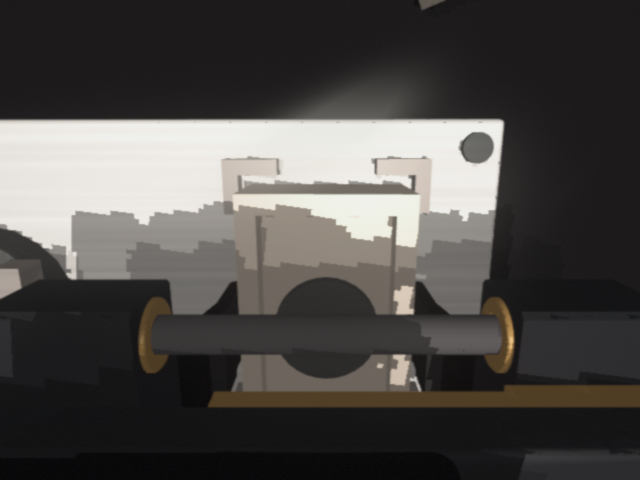

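Request:
{"name": "apply_moves", "arguments": {
  "xyz": [
    [0.001, 0, 0],
    [0.001, 0, 0]
  ],
  "twist": [0, 0],
  "claw": [0, 0]
}}

```text
time_s: 20.3
tcp_pos: [0.5441, -0.0259, 0.0358]
ee_rot: [[-0.008, -0.99, -0.14], [-0.01, -0.14, 0.99], [-1.0, 0.009, -0.009]]
wrist_force: [-3.7, 1.6, 7.4]
gripper_width: 0.689
```

Request:
{"name": "apply_moves", "arguments": {
  "xyz": [
    [0.001, 0, 0]
  ],
  "twist": [0],
  "claw": [0]
}}

```text
time_s: 20.4
tcp_pos: [0.5441, -0.0259, 0.0358]
ee_rot: [[-0.008, -0.99, -0.14], [-0.011, -0.14, 0.99], [-1.0, 0.009, -0.009]]
wrist_force: [-3.2, 0.0, 7.5]
gripper_width: 0.687
```

Request:
{"name": "apply_moves", "arguments": {
  "xyz": [
    [0.002, 0, 0],
    [0.001, 0, 0],
    [0, 0, 0],
    [0, 0, 0],
    [0, 0, 0],
    [0, 0, 0]
  ],
  "twist": [0, 0, 0, 0, 0, 0],
  "claw": [0, 0, 0.75, 0.85, 1, 1]
}}

```text
time_s: 21.0
tcp_pos: [0.5458, -0.0257, 0.0366]
ee_rot: [[-0.003, -0.99, -0.141], [-0.01, -0.141, 0.99], [-1.0, 0.004, -0.01]]
wrist_force: [-1.0, 0.1, 0.4]
gripper_width: 0.929
```

```bash
python3 st.py
```

```text
21.0 [ 0.5458 -0.0257  0.0366] [[-0.0027 -0.99   -0.1411]
 [-0.0104 -0.141   0.99  ]
 [-0.9999  0.0042 -0.0099]] [ 14.613  27.706 -24.475   0.868 -38.124  -7.189] [ 0.109  0.167  0.188  0.057  0.17  -0.05 ] [ 0.000e+00 -3.764e+01  1.244e+01  2.800e+00  2.000e-02 -0.000e+00]
```

Request:
{"name": "apply_moves", "arguments": {
  "xyz": [
    [-0.005, 0, 0],
    [-0.01, 0, 0],
    [-0.02, 0, 0],
    [-0.03, 0, 0],
    [-0.03, 0, 0],
    [-0.03, 0, 0],
    [-0.03, 0, 0],
    [-0.02, 0, 0],
    [0, 0, 0]
  ],
  "twist": [0, 0, 0, 0, 0, 0, 0, 0, 0],
  "claw": [1, 1, 1, 1, 1, 1, 1, 1, 1]
}}

```text
time_s: 21.9
tcp_pos: [0.5465, -0.0242, 0.224]
ee_rot: [[0.0, -0.99, -0.141], [-0.011, -0.141, 0.99], [-1.0, 0.001, -0.011]]
wrist_force: [0.5, -0.0, -0.1]
gripper_width: 1.0
```

```bash
python3 st.py;python3 - <<'E'
from station import r, imaging
import cv2,pickle
p=imaging.capture('wrist'); pickle.dump(p,open('pics/wrist4.pkl','wb'));cv2.imwrite('pics/wrist4.png',p['pixels'][:,:,::-1])
E
```

```text
21.9 [ 0.5465 -0.0242  0.224 ] [[ 5.000e-04 -9.899e-01 -1.414e-01]
 [-1.080e-02 -1.414e-01  9.899e-01]
 [-9.999e-01  1.000e-03 -1.080e-02]] [ 14.791  15.003 -12.001   0.68  -63.129  -6.968] [ 0.04  -0.112 -1.662 -1.2    0.053 -0.03 ] [ -0.04 -31.89  17.9    4.05  -0.17  -0.  ]
```

View pics/wrist4.png

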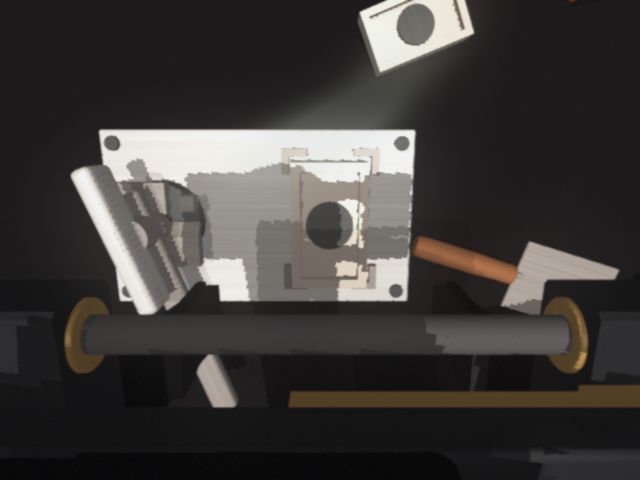

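Run:
```python
from h import *
w=pickle.load(open('pics/wrist4.pkl','rb'))
cv2.imwrite('pics/w4c.png',cv2.resize(w['pixels'][150:325,55:255,::-1],None,fx=3.4,fy=3.4,interpolation=cv2.INTER_CUBIC))
a=np.radians(187.95);ex=np.array([np.cos(a),np.sin(a)]);n=np.array([.5418,-.0245]);H=n-.14*ex;print('hub',H)
th=np.radians(118)
u=np.array([np.cos(th),np.sin(th)]);v=np.array([-u[1],u[0]])
P=[[*(H+u*.052*i+v*.007*j),.11] for i,j in[(-1,-1),(-1,1),(1,1),(1,-1)]];q=(proj(w,P)-[55,150])*3.4;print(q.round(0))
```

```text
hub [ 0.68045448 -0.00513676]
[[ 27.  76.]
 [ 97.  49.]
 [346. 558.]
 [282. 581.]]
```

View pics/w4c.png

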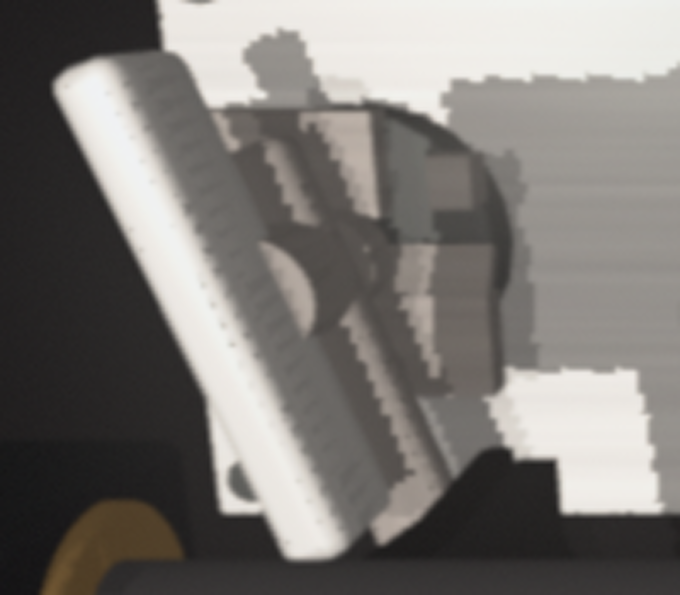

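Request:
{"name": "apply_moves", "arguments": {
  "xyz": [
    [0, -0.014, 0],
    [0, -0.025, 0],
    [0, -0.025, 0],
    [0, -0.025, 0],
    [0, -0.025, 0],
    [0, -0.014, 0],
    [0, -0.006, 0],
    [0, 0, 0],
    [0, 0, 0],
    [0, 0, 0],
    [0, 0, 0],
    [0, 0, 0]
  ],
  "twist": [0, 0, 0, 0, 0, 0, 0, -5, -7, -5, -2, 0],
  "claw": [1, 1, 1, 1, 1, 1, 1, 1, 1, 1, 1, 1]
}}

```text
time_s: 23.15
tcp_pos: [0.6722, -0.0055, 0.2041]
ee_rot: [[-0.034, -0.885, -0.465], [-0.012, -0.465, 0.885], [-0.999, 0.036, 0.006]]
wrist_force: [0.4, 0.2, 0.6]
gripper_width: 1.002
```

```bash
python3 st.py;python3 - <<'E'
from station import r, imaging
from h import *
p=imaging.capture('wrist'); pickle.dump(p,open('pics/wrist5.pkl','wb'));cv2.imwrite('pics/wrist5.png',p['pixels'][:,:,::-1])
p=imaging.capture('side'); pickle.dump(p,open('pics/side5.pkl','wb'));cv2.imwrite('pics/side5.png',cv2.resize(p['pixels'][180:330,200:400,::-1],None,fx=3.5,fy=3.5,interpolation=cv2.INTER_CUBIC))
E
```

```text
23.15 [ 0.6722 -0.0055  0.2041] [[-0.0343 -0.8846 -0.4652]
 [-0.0116 -0.465   0.8852]
 [-0.9993  0.0358  0.0057]] [ 13.371  28.845   6.622   0.207 -69.843  14.281] [-0.073  0.094 -1.019 -0.245  0.031 -0.222] [ 1.000e-02 -4.475e+01  1.875e+01  4.210e+00 -1.000e-02  1.300e-01]
```

View pics/wrist5.png

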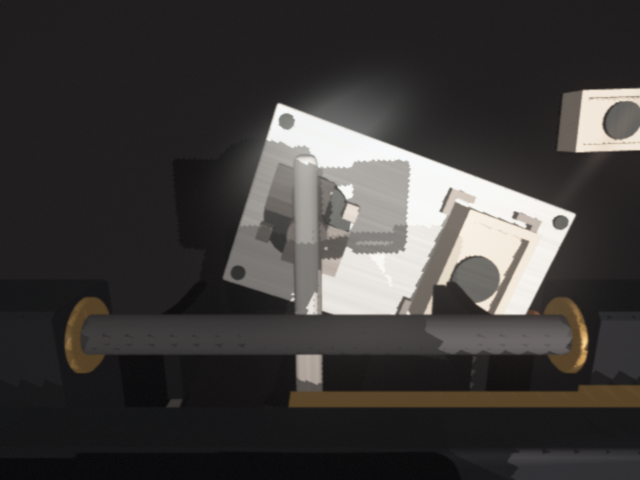

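View pics/side5.png

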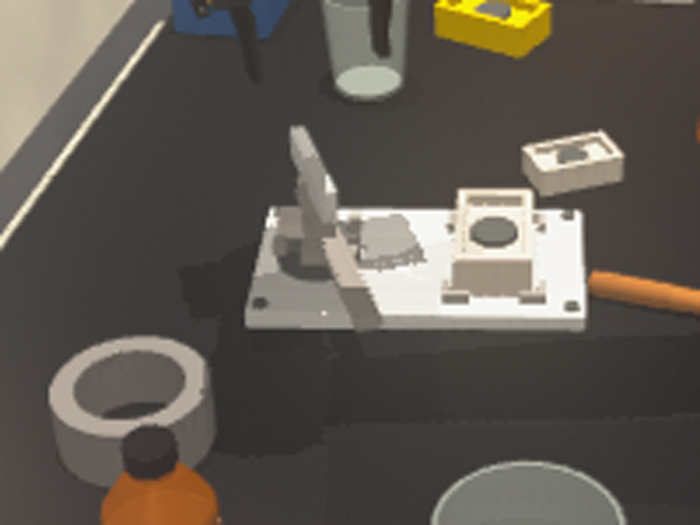

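Run:
```python
from h import *
w=pickle.load(open('pics/wrist5.pkl','rb'))
cv2.imwrite('pics/w5c.png',cv2.resize(w['pixels'][140:320,250:370,::-1],None,fx=3.3,fy=3.3,interpolation=cv2.INTER_CUBIC))
T=np.array([.6722,-.0055,.2041]);R=np.array([[-.0343,-.8846,-.4652],[-.0116,-.465,.8852],[-.9993,.0358,.0057]])
for q,z in [((295,200),.107),((318,200),.107),((297,300),.107),((321,300),.107),((306,155),.11)]:
    X=bp(w,q,z);print(q,X.round(4),((X-T)@R).round(4))
# plate corners
c=[bp(w,q,.015).round(4) for q in [(278,103),(575,213),(223,279)]];print(c)
a=np.radians(187.95);ex=np.array([np.cos(a),np.sin(a)]);H=np.array([.5418,-.0245])-.14*ex
for h in (H,[.679,-.006]):
  X=np.array([*h,.095]);print(proj(w,X),((X-T)@R).round(4))
```

```text
(295, 200) [ 0.6986 -0.0258  0.107 ] [ 0.0964 -0.0174 -0.0308]
(318, 200) [ 0.6868 -0.032   0.107 ] [ 0.0968 -0.0041 -0.0308]
(297, 300) [0.6697 0.029  0.107 ] [ 0.0967 -0.0173  0.0311]
(321, 300) [0.6565 0.0223 0.107 ] [ 0.0972 -0.0025  0.0313]
(306, 155) [ 0.7046 -0.0516  0.11  ] [ 0.0935 -0.0106 -0.0564]
[array([ 0.7395, -0.0716,  0.015 ]), array([ 0.4861, -0.1084,  0.015 ]), array([0.7185, 0.0747, 0.015 ])]
[[306.80194637 239.76919222]] [ 0.1087 -0.0114 -0.0041]
[[309.51467472 239.61084924]] [ 0.1088 -0.0097 -0.0042]
```

View pics/w5c.png

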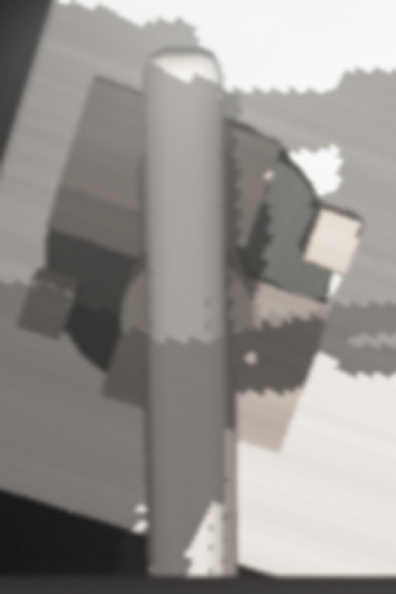

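Request:
{"name": "apply_moves", "arguments": {
  "xyz": [
    [0, -0.005, -0.002],
    [0, -0.0054, -0.002],
    [0, 0, 0],
    [0.008, 0, 0],
    [0.012, 0, 0],
    [0.012, 0, 0],
    [0.012, 0, 0],
    [0.01, 0, 0],
    [0.004, 0, 0],
    [0, 0, 0]
  ],
  "twist": [0, 0, 0, 0, 0, 0, 0, 0, 0, 0],
  "claw": [1, 1, 1, 1, 1, 1, 1, 1, 1, 1]
}}

```text
time_s: 24.25
tcp_pos: [0.6805, -0.005, 0.1383]
ee_rot: [[-0.039, -0.886, -0.462], [-0.012, -0.462, 0.887], [-0.999, 0.04, 0.007]]
wrist_force: [0.5, 0.3, 0.9]
gripper_width: 0.997
```

```bash
python3 st.py;python3 - <<'E'
from station import r, imaging
from h import *
p=imaging.capture('wrist'); pickle.dump(p,open('pics/wrist6.pkl','wb'));cv2.imwrite('pics/wrist6.png',p['pixels'][:,:,::-1])
s=r.sense()
X=np.array([.6797,-.0055,.095]);print((X-s['tcp_pos'])@s['ee_rot'])
E
```

```text
24.25 [ 0.6805 -0.005   0.1383] [[-0.0387 -0.8858 -0.4625]
 [-0.012  -0.4624  0.8866]
 [-0.9992  0.0398  0.0073]] [ 13.229  32.66    3.404   0.18  -63.06   14.242] [ 0.043  0.149 -0.123  0.081  0.184 -0.034] [  0.   -46.56  17.45   3.92   0.    -0.  ]
[ 0.04361295 -0.00069011 -0.00032139]
```

View pics/wrist6.png

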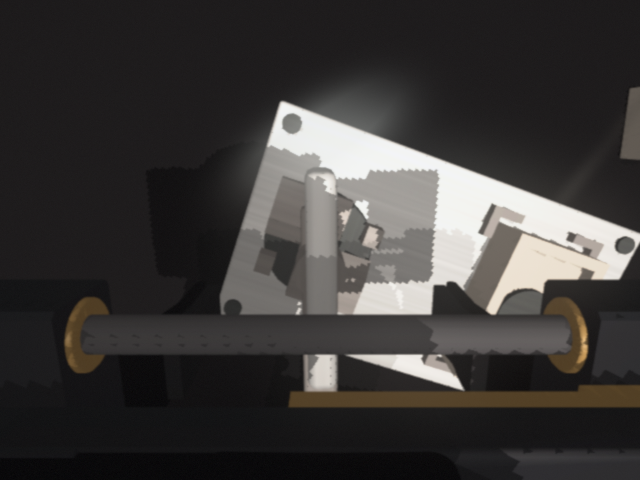

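Request:
{"name": "apply_moves", "arguments": {
  "xyz": [
    [0.006, -0.0004, 0],
    [0.01, 0, 0],
    [0.01, 0, 0],
    [0.01, 0, 0],
    [0.007, 0, 0],
    [0.003, 0, 0],
    [0, 0, 0]
  ],
  "twist": [0, 0, 0, 0, 0, 0, 0],
  "claw": [1, 1, 1, 1, 1, 1, 1]
}}

```text
time_s: 25.0
tcp_pos: [0.6798, -0.0053, 0.0895]
ee_rot: [[-0.036, -0.886, -0.463], [-0.012, -0.463, 0.887], [-0.999, 0.038, 0.006]]
wrist_force: [0.6, 0.1, 0.4]
gripper_width: 1.0
```

```bash
python3 st.py;python3 - <<'E'
from station import r
import numpy as np
s=r.sense()
X=np.array([.6797,-.0055,.095]);print((X-s['tcp_pos'])@s['ee_rot'])
E
```

```text
25.0 [ 0.6798 -0.0053  0.0895] [[-0.0364 -0.8858 -0.4626]
 [-0.0117 -0.4625  0.8865]
 [-0.9993  0.0376  0.0065]] [ 13.225  35.158   0.277   0.208 -57.301  14.221] [ 0.057  0.217 -0.018  0.253  0.043 -0.027] [ 1.000e-02 -4.754e+01  1.647e+01  3.700e+00  0.000e+00 -0.000e+00]
[-0.00553911  0.00033992 -0.00010014]
```

Perfectly placed. Close to a loose 20 mm opening.

Request:
{"name": "apply_moves", "arguments": {
  "xyz": [
    [0, 0, 0],
    [0, 0, 0],
    [0, 0, 0],
    [0, 0, 0],
    [0, 0, 0],
    [0, 0, 0]
  ],
  "twist": [0, 0, 0, 0, 0, 0],
  "claw": [0.23, 0.23, 0.23, 0.23, 0.23, 0.23]
}}

```text
time_s: 25.6
tcp_pos: [0.6809, -0.0052, 0.0912]
ee_rot: [[-0.033, -0.886, -0.463], [-0.011, -0.463, 0.886], [-0.999, 0.035, 0.005]]
wrist_force: [0.1, -0.2, 0.2]
gripper_width: 0.538
```

Request:
{"name": "apply_moves", "arguments": {
  "xyz": [
    [0, 0, 0],
    [0, 0, 0],
    [0, 0, 0],
    [0, 0, 0],
    [0, 0, 0],
    [0, 0, 0]
  ],
  "twist": [-3, -5, -5, -5, -5, -3],
  "claw": [0.2, 0.2, 0.2, 0.2, 0.2, 0.2]
}}

```text
time_s: 26.2
tcp_pos: [0.6812, -0.0054, 0.0915]
ee_rot: [[-0.032, -0.581, -0.814], [-0.011, -0.814, 0.581], [-0.999, 0.027, 0.02]]
wrist_force: [0.3, -0.5, 0.4]
gripper_width: 0.284
```

```bash
python3 st.py
```

```text
26.2 [ 0.6812 -0.0054  0.0915] [[-0.0319 -0.5806 -0.8135]
 [-0.011  -0.8137  0.5812]
 [-0.9994  0.0275  0.0196]] [ 13.202  35.048   0.399   0.232 -57.274  41.144] [-0.139 -0.057 -0.062 -0.099 -0.034 30.417] [ 1.400e-01 -4.775e+01  1.663e+01  3.740e+00  4.000e-02 -8.000e-02]
```

Request:
{"name": "apply_moves", "arguments": {
  "xyz": [
    [0, 0, 0],
    [0, 0, 0],
    [0, 0, 0],
    [0, 0, 0],
    [0, 0, 0],
    [0, 0, 0],
    [0, 0, 0]
  ],
  "twist": [0, -4, -5, -5, -5, -5, -3],
  "claw": [0.2, 0.2, 0.2, 0.2, 0.2, 0.2, 0.2]
}}

```text
time_s: 26.9
tcp_pos: [0.6809, -0.0061, 0.0915]
ee_rot: [[-0.033, -0.141, -0.99], [-0.012, -0.99, 0.141], [-0.999, 0.017, 0.031]]
wrist_force: [0.2, 0.5, 0.0]
gripper_width: 0.286
```

```bash
python3 st.py
python3 - <<'E'
from station import r, imaging
from h import *
p=imaging.capture('side'); pickle.dump(p,open('pics/side7.pkl','wb'));cv2.imwrite('pics/side7.png',cv2.resize(p['pixels'][150:330,200:400,::-1],None,fx=3.3,fy=3.3,interpolation=cv2.INTER_CUBIC))
E
```

```text
26.9 [ 0.6809 -0.0061  0.0915] [[-0.0328 -0.1405 -0.9895]
 [-0.012  -0.9899  0.141 ]
 [-0.9994  0.0165  0.0308]] [ 13.168  35.052   0.384   0.288 -57.321  68.579] [ 7.5000e-02  3.0000e-03 -5.9000e-02  1.5400e-01 -3.0000e-02  2.9597e+01] [ 4.000e-02 -4.789e+01  1.667e+01  3.550e+00  3.000e-02 -7.000e-02]
```

View pics/side7.png

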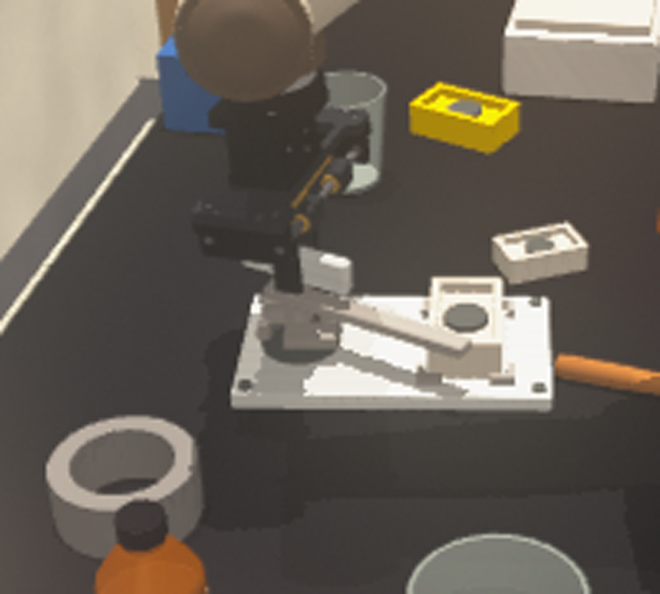

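Request:
{"name": "apply_moves", "arguments": {
  "xyz": [
    [0, 0, 0],
    [0, 0, 0],
    [0, 0, 0],
    [0, 0, 0],
    [0, 0, 0],
    [0, 0, 0],
    [0, 0, 0]
  ],
  "twist": [-5, -5, -5, -5, -5, -2, 0],
  "claw": [0.27, 0.27, 0.27, 0.27, 0.27, 0.27, 0.27]
}}

```text
time_s: 27.65
tcp_pos: [0.681, -0.0069, 0.0865]
ee_rot: [[-0.034, 0.329, -0.944], [-0.014, -0.944, -0.329], [-0.999, 0.002, 0.037]]
wrist_force: [-0.8, 0.0, 1.2]
gripper_width: 0.285
```

```bash
python3 st.py
python3 - <<'E'
from station import r, imaging
from h import *
p=imaging.capture('side'); pickle.dump(p,open('pics/side8.pkl','wb'));cv2.imwrite('pics/side8.png',cv2.resize(p['pixels'][150:330,200:400,::-1],None,fx=3.3,fy=3.3,interpolation=cv2.INTER_CUBIC))
E
```

```text
27.65 [ 0.681  -0.0069  0.0865] [[-0.0342  0.3294 -0.9436]
 [-0.0136 -0.9442 -0.3291]
 [-0.9993  0.0015  0.0368]] [ 13.124  35.381   0.166   0.372 -56.871  95.897] [ 0.035  0.235  0.077  0.197  0.125 -0.831] [ -0.37 -47.15  16.32   3.37   0.06   0.05]
```

View pics/side8.png

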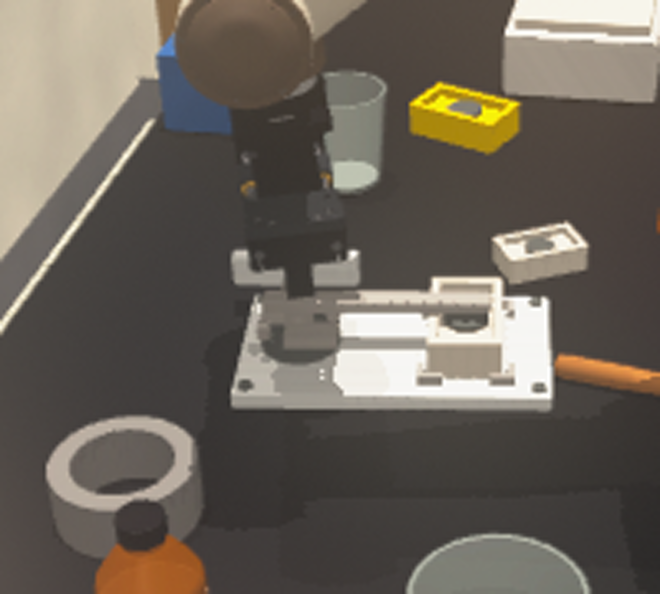

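Request:
{"name": "apply_moves", "arguments": {
  "xyz": [
    [0, 0, 0],
    [0, 0, 0],
    [0, 0, 0],
    [0, 0, 0],
    [0, 0, 0],
    [0, 0, 0],
    [0, 0, 0],
    [0, 0, 0]
  ],
  "twist": [0, 0, 0, 2, 3, 3, 3, 0],
  "claw": [1, 1, 1, 1, 1, 1, 1, 1]
}}

```text
time_s: 28.5
tcp_pos: [0.6811, -0.0066, 0.0883]
ee_rot: [[-0.032, 0.13, -0.991], [-0.012, -0.992, -0.129], [-0.999, 0.008, 0.034]]
wrist_force: [0.1, -0.2, -0.3]
gripper_width: 0.925
```

Request:
{"name": "apply_moves", "arguments": {
  "xyz": [
    [-0.006, 0, 0],
    [-0.012, 0, 0],
    [-0.015, 0, 0],
    [-0.015, 0, 0],
    [-0.02, 0, 0],
    [-0.02, 0, 0],
    [-0.02, 0, 0],
    [-0.02, 0, 0],
    [-0.02, 0, 0],
    [-0.01, 0, 0],
    [0, 0, 0]
  ],
  "twist": [0, 0, 0, 0, 0, 0, 0, 0, 0, 0, 0],
  "claw": [1, 1, 1, 1, 1, 1, 1, 1, 1, 1, 1]
}}

```text
time_s: 29.6
tcp_pos: [0.6872, -0.0048, 0.2638]
ee_rot: [[-0.022, 0.136, -0.99], [-0.011, -0.991, -0.136], [-1.0, 0.008, 0.024]]
wrist_force: [0.0, -1.1, -0.3]
gripper_width: 1.002
```

```bash
python3 st.py
python3 - <<'E'
from station import r, imaging
from h import *
for n,b in [('side',(200,150)),('scene',(200,220)),('wrist',None)]:
  p=imaging.capture(n); pickle.dump(p,open(f'pics/{n}9.pkl','wb'))
  im=p['pixels'][:,:,::-1]
  if b: im=cv2.resize(im[b[1]:b[1]+180,b[0]:b[0]+200],None,fx=3.3,fy=3.3,interpolation=cv2.INTER_CUBIC)
  cv2.imwrite(f'pics/{n}9.png',im)
cv2.imwrite('pics/scene9f.png',pickle.load(open('pics/scene9.pkl','rb'))['pixels'][:,:,::-1])
E
```

```text
29.6 [ 0.6872 -0.0048  0.2638] [[-0.0224  0.136  -0.9905]
 [-0.0115 -0.9907 -0.1358]
 [-0.9997  0.0083  0.0237]] [ 13.196  28.087  13.849   0.357 -77.161  84.53 ] [-0.004 -0.189 -0.382 -0.437 -0.124  0.115] [ 2.000e-02 -4.489e+01  1.968e+01  4.330e+00 -5.000e-02 -0.000e+00]
```

View pics/side9.png

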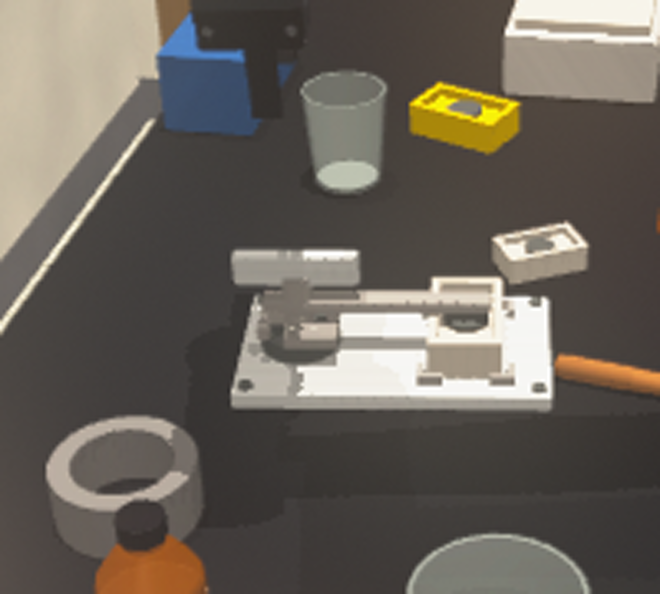

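View pics/scene9f.png

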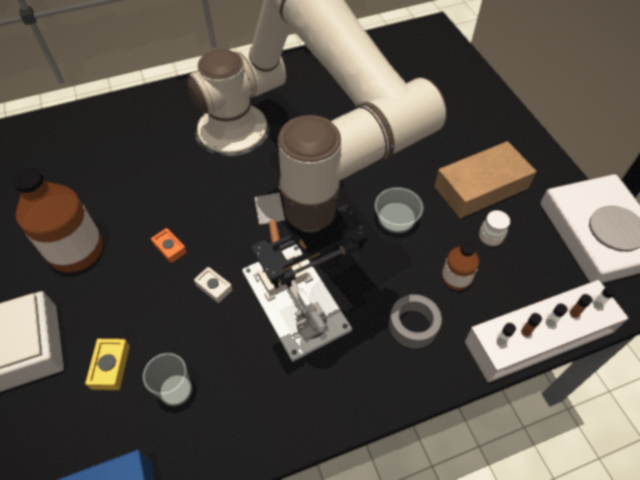

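View pics/wrist9.png

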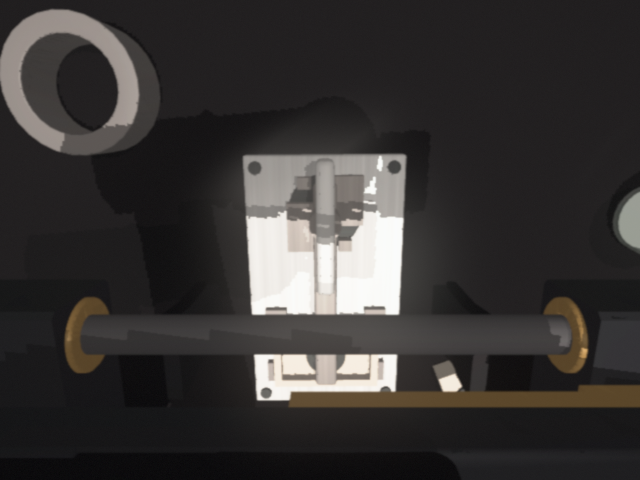

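Run:
```python
from h import *
p=pickle.load(open('pics/side9.pkl','rb'))
a=np.radians(187.95);u=np.array([np.cos(a),np.sin(a)]);v=np.array([-u[1],u[0]]);H=np.array([.6802,-.0053])
for dz in (0,-.005):
  # wing near face (stage -y side) top/bottom edges, bar tip
  for s,hh in [(-.052,.11),(.052,.11),(-.052,.08),(.052,.08)]:
    print(dz,'wing',((proj(p,[*(H+u*s-v*.007),hh+dz])-[200,150])*3.3).round(0))
  for hh in (.068,.056): print(dz,'bar',((proj(p,[*(H+u*.16-v*.01),hh+dz])-[200,150])*3.3).round(0))
```

```text
0 wing [[231. 250.]]
0 wing [[359. 250.]]
0 wing [[234. 281.]]
0 wing [[360. 282.]]
0 bar [[492. 297.]]
0 bar [[492. 310.]]
-0.005 wing [[231. 255.]]
-0.005 wing [[359. 256.]]
-0.005 wing [[234. 286.]]
-0.005 wing [[361. 287.]]
-0.005 bar [[492. 303.]]
-0.005 bar [[492. 315.]]
```

Run:
```python
from h import *
p=pickle.load(open('pics/side9.pkl','rb'));q=pickle.load(open('pics/side5.pkl','rb'))
im=cv2.resize(p['pixels'][215:285,265:370,::-1],None,fx=7,fy=7,interpolation=cv2.INTER_CUBIC)
a=np.radians(187.95);u=np.array([np.cos(a),np.sin(a)]);v=np.array([-u[1],u[0]]);H=np.array([.6802,-.0053]);N=H+.14*u
def P(X): return tuple(int(t) for t in ((proj(p,X)[0]-[265,215]+.5)*7))
def L(A,B,c): cv2.line(im,P(A),P(B),c,1)
for dz,c in((0,(0,0,255)),(-.005,(0,255,0))):
  L([*(H-u*.052-v*.007),.08+dz],[*(H+u*.052-v*.007),.08+dz],c)
  L([*(H+u*.06-v*.01),.056+dz],[*(H+u*.16-v*.01),.056+dz],c)
  L([*(H+u*.16-v*.01),.056+dz],[*(H+u*.16-v*.01),.068+dz],c)
C=H+.081*u
L([*(C-u*.13-v*.075),.015],[*(C+u*.13-v*.075),.015],(255,0,0))
L([*(N-u*.03-v*.05),.049],[*(N+u*.03-v*.05),.049],(255,0,0))
cv2.imwrite('pics/ov9.png',im)
```

```text
(no output)
```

View pics/ov9.png

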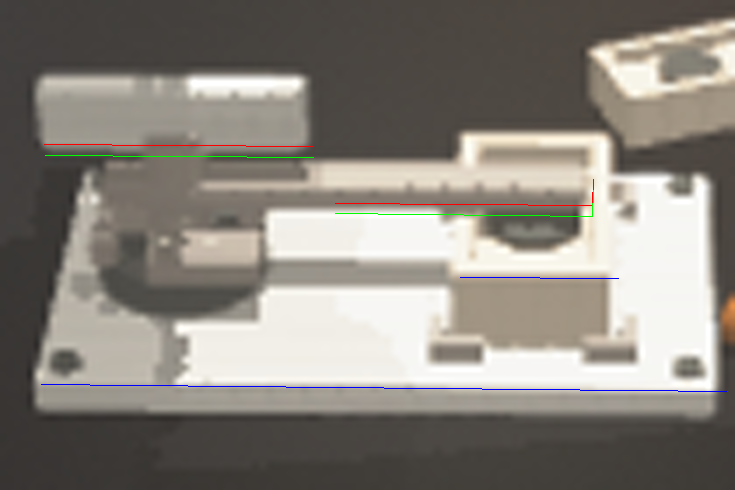

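Run:
```python
from h import *
p=pickle.load(open('pics/side9.pkl','rb'))
g=p['pixels'].astype(int).sum(2)//3
for c in (275,285,300,305): print('wing col',c,[(r,g[r,c]) for r in range(222,242)])
for c in (315,322,328): print('bar col',c,[(r,g[r,c]) for r in range(234,250)])
a=np.radians(187.95);u=np.array([np.cos(a),np.sin(a)]);v=np.array([-u[1],u[0]]);H=np.array([.6802,-.0053])
def at(s,w,z): return proj(p,[*(H+u*s+v*w),z])[0].round(2)
for dz in (0,-.005):
  print(dz,'wingbot',at(-.03,-.007,.08+dz),at(.03,-.007,.08+dz),'wingtop far',at(-.03,.007,.11+dz),at(.03,.007,.11+dz),'bar bot near',at(.08,-.01,.056+dz),at(.1,-.01,.056+dz),'bar top far',at(.08,.01,.068+dz))
```

```text
wing col 275 [(222, np.int64(63)), (223, np.int64(63)), (224, np.int64(66)), (225, np.int64(101)), (226, np.int64(186)), (227, np.int64(182)), (228, np.int64(162)), (229, np.int64(150)), (230, np.int64(149)), (231, np.int64(149)), (232, np.int64(148)), (233, np.int64(149)), (234, np.int64(151)), (235, np.int64(148)), (236, np.int64(97)), (237, np.int64(63)), (238, np.int64(64)), (239, np.int64(56)), (240, np.int64(55)), (241, np.int64(56))]
wing col 285 [(222, np.int64(64)), (223, np.int64(64)), (224, np.int64(66)), (225, np.int64(90)), (226, np.int64(147)), (227, np.int64(153)), (228, np.int64(154)), (229, np.int64(149)), (230, np.int64(150)), (231, np.int64(150)), (232, np.int64(147)), (233, np.int64(149)), (234, np.int64(140)), (235, np.int64(132)), (236, np.int64(115)), (237, np.int64(93)), (238, np.int64(115)), (239, np.int64(107)), (240, np.int64(107)), (241, np.int64(113))]
wing col 300 [(222, np.int64(67)), (223, np.int64(67)), (224, np.int64(68)), (225, np.int64(120)), (226, np.int64(245)), (227, np.int64(244)), (228, np.int64(215)), (229, np.int64(153)), (230, np.int64(153)
[... 1399 characters left out ...]
 np.int64(245))]
bar col 328 [(234, np.int64(73)), (235, np.int64(73)), (236, np.int64(73)), (237, np.int64(86)), (238, np.int64(181)), (239, np.int64(214)), (240, np.int64(214)), (241, np.int64(167)), (242, np.int64(130)), (243, np.int64(122)), (244, np.int64(120)), (245, np.int64(138)), (246, np.int64(177)), (247, np.int64(246)), (248, np.int64(245)), (249, np.int64(245))]
0 wingbot [278.94 235.21] [301.06 235.38] wingtop far [278.78 223.  ] [300.98 223.15] bar bot near [319.73 243.59] [327.09 243.66] bar top far [320.02 235.94]
-0.005 wingbot [279.08 236.77] [301.15 236.94] wingtop far [278.92 224.6 ] [301.07 224.75] bar bot near [319.78 245.13] [327.12 245.2 ] bar top far [320.07 237.48]
```

Run:
```python
from station import job
print(job.finish_job())
```

```text
the job is handed in; nothing more can be done
None
```

I set the larger white carrier down in the nest and let go of it. I then turned the wing anticlockwise with loosely closed fingers until it snapped to the locked position, backed off clear, and handed the job in at about 29.8 s.

**Carrier:** The final side and wrist pictures show it sitting between the four stops with the bar lying over its middle. Contact force at set-down read about 7.5 N. I then pressed it down another 2–3 mm of commanded travel to seat it flat before opening; I did not read the force during that step.

**Clamp:** The bar lies along the stage's +x. The tool was drawn down 5 mm as the wing snapped round, which matches the drop into the notch. In the side picture, the wing's and bar's top edges match the dropped position. Their bottom edges fell between the dropped and undropped positions, so the picture alone was not fully decisive.

**Other things on the bench:** None of them looks moved in the last overview picture; the spatula was partly hidden by the gripper there.

**Tool tilt:** The tool drifted up to about 3° off vertical while moving, at most with the gripper empty. It was about 0.5–1° at grasp and placement, and about 2° while turning the wing.

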